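# Nest the graded bar cups in their caddy and clamp them down

### The arm

A 7-joint arm with a two-finger parallel gripper is mounted at the origin on the work surface. World frame = base frame: x ahead of the robot, y to its left, z up, the work surface at z = 0. Lengths are in m, angles in degrees, forces in N, time in s.
With the tool pointing down it reaches from about 0.425 to 0.875 m from the base axis. Payload 4.7 kg.
Tool frame: the origin (TCP) lies between the finger pads; the fingertips stand 19 mm ahead of it and the grasp point (between the pads) is the TCP; x points along the fingers, z is the direction in which the jaws open and shut, and the axes are right-handed (so a half turn about x gives the same grasp; the last joint's range is limited). The gripper opens to 87 mm and grips with 3 to 60 N. Pads are 19 mm wide; open, the fingers measure 117 mm over their backs; the gripper's body (75 mm by 190 mm) begins 51 mm behind the grasp point.
Start: joints at [-75.51, 18.392, -4.016, 83.108, 1.295, 78.541, -3.26], TCP at [0.154, 0.632, 0.242] pointing down, gripper open.
Joint ranges: [-163.93, 163.93], [-17.29, 119.83], [-79.2, 71.16], [3.27, 140.29], [-89.18, 269.18], [5.43, 117.66], [-154.24, 154.24]. Speed limits (degrees/s): [147.25, 147.25, 180, 180, 180, 180, 180].

### API

Orientations are given as [roll, pitch, yaw] about the fixed x, y, z axes, in that order (R = Rz(yaw) Ry(pitch) Rx(roll)).
In Python, from cell import monitor, read_camera, camera_model, env, regions_of gives the robot as it stands. The module is installed in compiled form; this text tells all that it offers.
- The arm moves only by the tool step_arm, never from a script. Its argument "deltas" is a list of rows, each a list of 5 numbers: the gripper's target within -1 to 1 (fully open at 1, half-way at 0, shut at -1), then the shift along the tool's x, y, z in m, then the turn about the tool's x in degrees. A call has 1 to 12 rows; each row is the pose to reach, as a shift and turn from the pose commanded when the call began, along the tool's axes at that moment; what a row does not reach only later rows make up. A row lasts 1/8 s, in which the tool goes at most 62.5 mm and 10.7 degrees, less where a joint would pass 70% of its speed; a pose out of reach is approached as far as the arm can. A call with a gripper value outside its range is refused whole. The fingers move at their own pace and stop on an object; "newtons" is the grip in N (left out, the last holds). Time passes only in rows, so rows that repeat a pose let the fingers close. It gives the time, the measured TCP pose, the force and the opening at its end, in the units of the state.
- monitor.get_obs(): the state, without advancing time (a new reading comes with each control period).
- read_camera(name): name is "scene" or "top" or "wrist"; returns (picture, depth): 384x512x3 uint8, red, green, blue; 384x512 float32, m along the optical axis (not along the pixel's ray), 0 where there is no reading.
- camera_model(name): a dict with "fx", "fy", "cx", "cy" (pixels), "xyz" and "attitude" of the camera in the world. Camera axes: x right, y down, z forward; pixel columns grow to the right and rows downward; lengths in m; the calibration is good to about 2 mm. A picture is of the moment at which its call begins: read the wrist's pose just before it. camera_model takes no time and is no camera call; for the wrist camera it gives the pose at the moment of the call.
- env.sign_off(): hands the job in, once; it reports no verdict.
Trained networks look in the newest picture that a camera, given by its name, has taken for a name from the list of things; names that differ only in an ending like _2 or _b are one class to them, and where a whole thing is asked for, a point or a joint stands for the part that bears it (a point fixed in the world has none). Each returns a list of dicts, best first, with "p" (0 to 1); they miss things now and then, are a little off and sometimes report something else, mostly with a low value. They report only what shows in the picture. A call takes as long as a camera call.
- regions_of(camera, thing): "pixels" (384x512 bool, what is visible of it) and "pixel" ([column, row] in pixels, amid what is visible of it).
The state is a dict: "time_s": time; "qpos": joint angles; "joint_velocities": joint speeds; "effort": joint torques, N m; "tool_pos": TCP position; "tool_rot": TCP orientation; "force": force on the tool from outside, world axes, zero at the start; "wrist_torque": the same for the moment, N m; "grip_width": finger opening in m.
Only numpy, scipy, OpenCV 4.12 (cv2) and the standard library are available. Lean on these libraries where they do the work, as an engineer would, in place of code of your own. Each camera call takes 0.05 s, during which the arm holds its last target. There are 200 camera calls.

### The job

Pack away the bar's graded metal cups: swing the caddy's clamp open, stand the large collared cup in the cradle and nest all the other cups that are out inside it, upright and in size order, each one standing right down on the floor of the next larger. Then swing the clamp shut over the set so that it is fully closed and has pressed the cradle fully home; leave the other things on the trolley undisturbed.

Things in the scene. Friction and masses are not known exactly. Their poses are not given: they have to be found in the camera images.
- cup_a_mid (a point): The largest (first) of five graded metal cups: bright steel with a flat brass collar, diameter 96, 23 to 31 above its foot (grip above it). Sizes in mm: outside diameter 68, inside 63, height 60, floor 12 thick; its lowest 12 are 7 narrower, flaring to full width at 18. Starts upright. The point is on its axis, 30 above its foot and below its rim; z up. Always present.
- cup_b_mid (a point): The second of five graded metal cups: copper. Sizes in mm: outside diameter 57, inside 52, height 66, floor 12 thick; its lowest 12 are 7 narrower, flaring to full width at 18. Starts upright. The point is on its axis, 33 above its foot and below its rim; z up. May be absent (None).
- cup_c_mid (a point): The third of five graded metal cups: bright steel, no collar. Sizes in mm: outside diameter 46, inside 41, height 72, floor 12 thick; its lowest 12 are 7 narrower, flaring to full width at 18. Starts upright. The point is on its axis, 36 above its foot and below its rim; z up. May be absent (None).
- cup_d_mid (a point): The fourth of five graded metal cups: brass. Sizes in mm: outside diameter 35, inside 30, height 78, floor 12 thick; its lowest 12 are 7 narrower, flaring to full width at 18. Starts upright. The point is on its axis, 39 above its foot and below its rim; z up. May be absent (None).
- cup_e_mid (a point): The smallest (fifth) of five graded metal cups: dark steel. Sizes in mm: outside diameter 24, inside 19, height 84, floor 12 thick; its lowest 12 are 7 narrower, flaring to full width at 18. Starts upright. The point is on its axis, 42 above its foot and below its rim; z up. May be absent (None).
- caddy: Fixed caddy (sizes in mm): dark wooden foot, 8 thick, 125 wide, from 95 behind (-x) to 105 ahead of its origin, which is under the cradle. x points from cradle to hinge. Cups weigh 0.03 to 0.25 kg. Nested, a cup stands on the next one's floor with about 3 play all round, its rim 18 proud of that one's rim (more if a size is missing), so it can be held by its rim from outside.
- cradle_seat (a point): Centre of the top face of the brass cradle, a disc with a raised ring (inside diameter 69 mm, 8 mm high) that takes the foot of the largest cup. 25 mm above the table when up; it sinks 10 mm when driven home. x points to the clamp hinge, y along the hinge line, z up.
- cradle (a joint): How far the cradle has sunk: 0 = up, 0.010 m = fully home. Stiff: it takes about 10 N to move and stays where it is put; the weight of the cups alone does not sink it.
- clamp (a joint): Angle of the brass clamp, rad: 0 = closed (arms level), 2.0 = fully open, leaning back past upright. Stiff hinge (0.16 N m), stays where left. Two round arms, 8 mm thick, 86 mm apart, run to a crossbar 160 mm from the hinge. Near 0 the arms bear on the collar of the largest cup and push the cradle down as the clamp reaches 0; the crossbar clears a correctly nested set.
- clamp_ball (a point): Centre of the clamp's black ball grip, diameter 26 mm, on a neck 28 mm beyond the middle of the crossbar, 188 mm from the hinge line. Its y axis lies along the hinge line; it can be pinched from above along y.
- clamp_hinge (a point): Middle of the clamp's hinge line, fixed on the caddy, 50 mm above the table, 80 mm from the cradle's centre. Its y axis is the hinge axis; closed, the ball lies towards its -x; the clamp opens up and over towards +x. Brass posts at y = +-55 mm rise to 60 mm above the table.
- strainer: Steel julep strainer lying flat, bowl 80 mm across, 8 mm thick, handle to 128 mm from its origin along +x; bystander.
- jar: Closed clamp-lid glass jar, 94 mm diameter, 136 mm high, origin under its centre; bystander.
- coupe_1: Etched glass coupe, 92 mm diameter, 130 mm high, standing in the clear acrylic tray; origin under its foot; bystander.
- coupe_2: Etched glass coupe, 92 mm diameter, 130 mm high, standing in the clear acrylic tray; origin under its foot; bystander.
- press: Wooden citrus press lying flat, 220 mm long (along its x), 64 mm wide, 50 mm high, origin under its centre; bystander.
- coasters: Stack of cork coasters, 90 mm diameter, 14 mm high, origin under its centre; bystander.

How it is judged:
By the outcome, as a careful person would: the job done as asked, in the order asked, and still so for the second after the job is handed in, with the robot touching nothing.
Of cup_b, cup_c, cup_d, cup_e only 3 to 4 are there at a start; the rules pass over those that are not, and their reading is None.
At some moment in a run one of cup_a, cup_b, cup_c may be knocked a few centimetres aside while the robot is not near it.
It also fails if it takes over 210 s, if anything falls off the work surface, if the arm or the gripper's body presses on something with over 40 N, if the wrist force passes 120 N, or if a joint passes its speed limit or range.

## Working session

There is one attempt and no reset: what is moved stays moved. The work goes in short steps, Python scripts to look and compute and a tool call to move; the robot and the scene stay as the last step left them, time stands still between calls to the robot, and variables do not carry over. Pictures are saved under pics/ and viewed, about 12 in all and at most 16, crops included, and the job is handed in when it is done.

Besides the shell and the picture viewer there is one more tool, called after "Request:" as a command line: name --pt "numbers of a row" for each row, then --argument value for the rest. step_arm: Moves the arm, as the interface text tells. Its arguments: {"type":"object","properties":{"deltas":{"type":"array"},"newtons":{"type":"number"}},"required":["deltas"]}

```bash
mkdir -p pics
cat > h.py <<'E'
import numpy as np, cv2, json
from cell import monitor, read_camera, camera_model, env, regions_of
from scipy.spatial.transform import Rotation as R
def cloud(name):
    m=camera_model(name); pic,d=read_camera(name)
    v,u=np.mgrid[0:384,0:512]
    P=np.stack([(u-m['cx'])/m['fx']*d,(v-m['cy'])/m['fy']*d,d],-1)
    a=np.array(m['attitude'],float)
    Rm=a if a.shape==(3,3) else R.from_euler('xyz',a,degrees=True).as_matrix()
    W=P@Rm.T+np.array(m['xyz']); W[d==0]=np.nan
    return pic,W
def save(pic,n): cv2.imwrite('pics/'+n+'.png',cv2.cvtColor(pic,cv2.COLOR_RGB2BGR))
E
python3 - <<'E'
from h import *
print(monitor.get_obs())
for c in ('scene','top','wrist'): print(c,camera_model(c))
ps=[]
for c in ('top','scene'):
    p,W=cloud(c); ps.append(p); np.save(c+'.npy',W)
    for t in ['cup_a_mid','cup_b_mid','cup_c_mid','cup_d_mid','cup_e_mid','cradle_seat','clamp_ball','clamp','caddy','strainer','jar','coupe_1','press','coasters']:
        try:
            r=regions_of(c,t)
        except Exception as e: print(t,e); continue
        for q in r[:3]:
            w=W[q['pixels']]; w=w[~np.isnan(w[:,0])]
            if len(w): 
                zt=np.percentile(w[:,2],97); top=w[w[:,2]>zt-.006]
                print(c,t,round(q['p'],2),np.round(q['pixel']),len(w),'med',np.round(np.median(w,0),3),'zmax',round(zt,3),'topmid',np.round((top.min(0)+top.max(0))/2,3)[:2],np.round(np.ptp(top,axis=0),3)[:2])
save(np.hstack(ps)[:, :],'both'); 
save(ps[0],'top0'); save(ps[1],'scene0')
E
```

```text
{'time_s': 0.0, 'qpos': array([-75.50985008,  18.43924048,  -4.01650259,  83.17512615,
         1.29366123,  78.54122142,  -3.2597041 ]), 'joint_velocities': array([-0.17223112,  0.1177495 , -0.08375019,  0.04566909,  0.07394222,
        0.06251405, -0.10991332]), 'effort': array([ 2.31127542e-04, -4.91293716e+01, -4.03679274e-01, -3.12529492e+01,
       -6.37595449e-02,  4.39919543e-02,  1.93324217e-04]), 'tool_pos': array([0.15365574, 0.6310386 , 0.2404576 ]), 'tool_rot': array([-177.83194732,   89.88950723, -101.51139241]), 'force': array([ 0.6057021 ,  0.10370257, -0.58084352]), 'wrist_torque': array([-0.01767159, -0.02761835,  0.02262919]), 'grip_width': 0.08709255935925168}
scene {'fx': 414.3668577313646, 'fy': 414.3668577313646, 'cx': 256.6798327541973, 'cy': 189.8985382904093, 'xyz': array([1.00354813, 0.70348924, 0.66472103]), 'attitude': array([-127.77962725,    0.53100712,  148.8750583 ])}
top {'fx': 348.19220567157436, 'fy': 348.19220567157436, 'cx': 252.80083825603108, 'cy': 197.1988964681168, 'xyz': array([0.47261958, 0.08287255, 0.89211938]), 'attitude': array([-171.41
[... 3865 characters left out ...]
082 0.12 ] zmax 0.136 topmid [0.788 0.084] [0.092 0.095]
scene coupe_1 0.61 [225. 245.] 1894 med [0.784 0.214 0.119] zmax 0.136 topmid [0.785 0.217] [0.091 0.093]
scene coupe_1 0.54 [240. 146.] 415 med [ 0.506 -0.212  0.026] zmax 0.034 topmid [ 0.51 -0.2 ] [0.09  0.109]
scene press 0.71 [334. 341.] 3621 med [0.684 0.429 0.045] zmax 0.051 topmid [0.674 0.409] [0.111 0.203]
scene coasters 0.76 [221. 200.] 369 med [ 0.675 -0.022  0.014] zmax 0.016 topmid [0.702 0.017] [0.104 0.194]
scene coasters 0.69 [328. 187.] 505 med [0.443 0.089 0.05 ] zmax 0.072 topmid [0.436 0.081] [0.044 0.045]
scene coasters 0.52 [252. 133.] 374 med [ 0.512 -0.194  0.087] zmax 0.122 topmid [ 0.514 -0.117] [0.021 0.019]
```

View pics/top0.png

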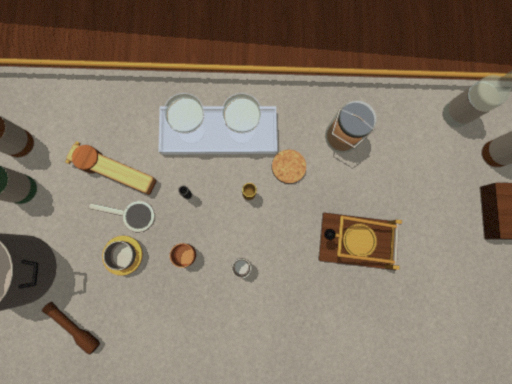

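View pics/scene0.png

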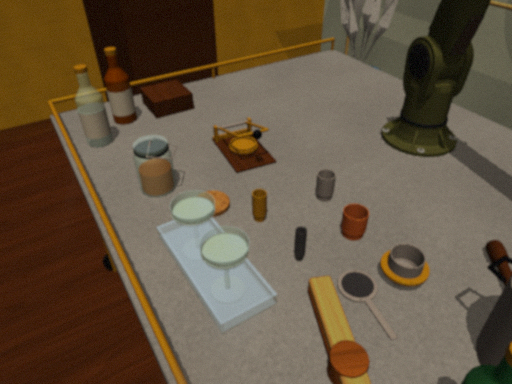

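Top view: A at (123,256), B (183,255), C (241,268), D (249,191), E (185,192) — all five cups are out. The caddy is at (360,240) with its clamp partly raised and the ball at (330,234). The scene view agrees. Next I'll fit circles for precise centres.

```bash
cat >> h.py <<'E'
from scipy.optimize import least_squares
CUPS=dict(a=(.068,.060),b=(.057,.066),c=(.046,.072),d=(.035,.078),e=(.024,.084))
def ring(W,xy,z,dz=.003,rad=.06):
    w=W.reshape(-1,3); w=w[~np.isnan(w[:,0])]
    w=w[(abs(w[:,2]-z)<dz)&(np.hypot(*(w[:,:2]-xy).T)<rad)]
    if len(w)<5: return None
    c,r=cv2.minEnclosingCircle(w[:,:2].astype(np.float32))
    return np.array(c),r,len(w)
def fitcup(W,k,xy,z0=0):
    """rim annulus fit with known radius"""
    D,H=CUPS[k]; w=W.reshape(-1,3); w=w[~np.isnan(w[:,0])]
    w=w[(abs(w[:,2]-H-z0)<.005)&(np.hypot(*(w[:,:2]-xy).T)<D/2+.02)]
    if len(w)<5: return None
    s=least_squares(lambda c:np.maximum(abs(np.hypot(*(w[:,:2]-c).T)-D/2+.00125)-.00125,0),xy,loss='soft_l1',f_scale=.001)
    return np.round(s.x,4),len(w),round(float(np.sqrt(np.mean(s.fun**2)))*1e3,2)
def sphere(W,c0,r=.013):
    w=W.reshape(-1,3); w=w[~np.isnan(w[:,0])]; w=w[np.linalg.norm(w-c0,axis=1)<.017]
    s=least_squares(lambda c:np.linalg.norm(w-c,axis=1)-r,c0,loss='soft_l1',f_scale=.001)
    return np.round(s.x,4),len(w),round(float(np.sqrt(np.mean(s.fun**2)))*1e3,2)
def go(x,y,z,yaw=None):
    """deltas (tool axes) to TCP x,y,z; yaw = world direction of jaw axis, deg (mod 180)"""
    o=monitor.get_obs(); Rm=R.from_euler('xyz',o['tool_rot'],degrees=True).as_matrix()
    d=Rm.T@(np.array([x,y,z])-o['tool_pos']); t=0
    if yaw is not None:
        a=np.degrees(np.arctan2(Rm[1,2],Rm[0,2])); t=-((yaw-a+90)%180-90)
    print('delta',np.round(d,4),'turn',round(t,1),'q7',round(o['qpos'][6],1),'jawyaw',round(float(np.degrees(np.arctan2(Rm[1,2],Rm[0,2]))),1),'t',round(o['time_s'],2))
E
python3 - <<'E'
from h import *
for c in ('top','scene'):
    W=np.load(c+'.npy')
    for k,xy in dict(a=(.46,.36),b=(.46,.221),c=(.432,.081),d=(.615,.065),e=(.614,.221)).items(): print(c,k,fitcup(W,k,np.array(xy)))
    print('collar',ring(W,np.array((.46,.36)),.031,.004))
    print('cradle',ring(W,np.array((.503,-.212)),.033,.003,.055))
    print('ball',sphere(W,np.array((.513,-.117,.110))))
    w=W.reshape(-1,3);w=w[~np.isnan(w[:,0])]
    w=w[(abs(w[:,2]-.008)<.003)&(abs(w[:,0]-.5)<.12)&(abs(w[:,1]+.21)<.15)]
    print('foot',cv2.minAreaRect(w[:,:2].astype(np.float32)))
    w=W.reshape(-1,3);w=w[~np.isnan(w[:,0])]
    w=w[(abs(w[:,2]-.06)<.006)&(abs(w[:,0]-.5)<.08)&(w[:,1]<-.27)&(w[:,1]>-.35)]
    print('posts',np.round(w[w[:,0]>.5].mean(0),3),np.round(w[w[:,0]<.5].mean(0),3))
o=monitor.get_obs();print(R.from_euler('xyz',o['tool_rot'],degrees=True).as_matrix().round(3))
go(.5,-.12,.24,0)
E
```

```text
top a (array([0.4564, 0.3692]), 126, 0.1)
top b (array([0.4585, 0.2203]), 96, 0.09)
top c (array([0.4309, 0.0811]), 66, 0.09)
top d (array([0.614 , 0.0653]), 52, 0.06)
top e (array([0.6091, 0.2203]), 35, 0.1)
collar (array([0.45656949, 0.36943722]), 0.0481296181678772, 527)
cradle (array([ 0.49908122, -0.21376947]), 0.038402311503887177, 130)
ball (array([ 0.5094, -0.117 ,  0.1098]), 107, 0.97)
foot ((0.4927074909210205, -0.2403864711523056), (0.24388748407363892, 0.17477768659591675), 83.56587219238281)
posts [ 0.534 -0.292  0.058] [ 0.453 -0.287  0.057]
scene a (array([0.4606, 0.3684]), 213, 0.41)
scene b (array([0.4629, 0.2191]), 130, 0.45)
scene c (array([0.4353, 0.0798]), 90, 0.69)
scene d (array([0.6186, 0.064 ]), 73, 0.41)
scene e (array([0.6131, 0.2191]), 60, 0.21)
collar (array([0.46131483, 0.3682484 ]), 0.048485077917575836, 657)
cradle (array([ 0.50315374, -0.2160366 ]), 0.039009690284729004, 88)
ball (array([ 0.5134, -0.1191,  0.1104]), 76, 1.23)
foot ((0.5114598870277405, -0.21733370423316956), (0.19668564200401306, 0.1402965784072876), 83.2381591796875)
posts [ 0.536 -0.294  0.057] [ 0.461 -0.288  0.057]
[[ 0.    -0.972  0.237]
 [ 0.     0.237  0.972]
 [-1.    -0.     0.   ]]
delta [ 0.0016 -0.5141 -0.6483] turn 76.3 q7 -3.3 jawyaw 76.3 t 1.5
```

Run:
```python
from h import *
go(.5,.25,.26,30)
```

```text
delta [-0.0184 -0.4266 -0.2888] turn 46.3 q7 -3.3 jawyaw 76.3 t 1.5
```

Request:
step_arm --pt "1 -0.018 -0.05 -0.034 5" --pt "1 -0.018 -0.1 -0.068 10" --pt "1 -0.018 -0.15 -0.102 16" --pt "1 -0.018 -0.2 -0.135 22" --pt "1 -0.018 -0.25 -0.169 28" --pt "1 -0.018 -0.3 -0.203 34" --pt "1 -0.018 -0.35 -0.237 40" --pt "1 -0.018 -0.4 -0.271 45" --pt "1 -0.018 -0.427 -0.289 46" --pt "1 -0.018 -0.427 -0.289 46"

```text
time_s: 2.75
tool_pos: [0.5023, 0.2465, 0.2598]
tool_rot: [-66.0, 89.9, -36.0]
force: [0.3, 0.3, -0.1]
grip_width: 0.0871
```

Run:
```python
from h import *
print(monitor.get_obs()['tool_pos'])
go(.511,-.118,.22,-6.3)
```

```text
[0.50231056 0.24648863 0.25978569]
delta [ 0.0401 -0.3201 -0.1745] turn 36.3 q7 3.1 jawyaw 30.0 t 2.75
```

Request:
step_arm --pt "1 0 -0.05 -0.027 5" --pt "1 0 -0.1 -0.055 10" --pt "1 0.01 -0.15 -0.082 16" --pt "1 0.02 -0.2 -0.109 22" --pt "1 0.03 -0.25 -0.136 28" --pt "1 0.04 -0.3 -0.164 34" --pt "1 0.04 -0.32 -0.1745 36.3" --pt "1 0.04 -0.32 -0.1745 36.3" --pt "1 0.04 -0.32 -0.1745 36.3"

```text
time_s: 3.88
tool_pos: [0.5118, -0.1116, 0.2196]
tool_rot: [88.3, 89.9, 82.6]
force: [0.6, 0.3, -1.0]
grip_width: 0.087
```

Run:
```python
from h import *
p,W=cloud('wrist'); save(p,'w1')
print('ball',sphere(W,np.array((.5114,-.118,.110))))
print('cradle',ring(W,np.array((.501,-.215)),.033,.003,.055))
print(camera_model('wrist'),monitor.get_obs()['tool_pos'])
go(.511,-.118,.114,-6.3)
```

```text
ball (array([ 0.5122, -0.1185,  0.1103]), 634, 0.61)
cradle (array([ 0.50179297, -0.21580699]), 0.038803860545158386, 392)
{'fx': 287.3171973520139, 'fy': 287.3171973520139, 'cx': 253.37897584444315, 'cy': 190.25976716179682, 'xyz': array([ 0.51872889, -0.04220824,  0.36298628]), 'attitude': array([ 1.65133694e+02, -4.92814461e-02, -5.66426512e+00])} [ 0.51176003 -0.11156267  0.21963459]
delta [ 1.056e-01 -6.600e-03 -1.000e-04] turn 0.6 q7 6.1 jawyaw -5.7 t 3.92
```

View pics/w1.png

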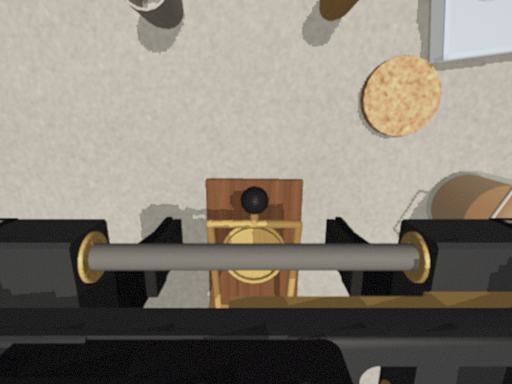

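The wrist view shows the ball at (254,200) centred between the fingers and the cradle at (253,252). All three cameras agree within 2 mm, so I'll pinch the ball.

Request:
step_arm --pt "1 0.03 -0.0066 0 0.6" --pt "1 0.07 -0.0066 0 0.6" --pt "1 0.1065 -0.0066 0 0.6" --pt "1 0.1065 -0.0066 0 0.6" --pt "-1 0.1065 -0.0066 0 0.6" --pt "-1 0.1065 -0.0066 0 0.6" --pt "-1 0.1065 -0.0066 0 0.6" --pt "-1 0.1065 -0.0066 0 0.6" --pt "-1 0.1065 -0.0066 0 0.6" --newtons 15

```text
time_s: 5.05
tool_pos: [0.5106, -0.1211, 0.1133]
tool_rot: [34.3, 90.0, 27.7]
force: [-0.4, 1.0, -0.6]
grip_width: 0.0452
```

```bash
cat >> h.py <<'E'
U=np.array([-.1055,-.9944]) # caddy +x (cradle->hinge)
CR=np.array([.5015,-.2155]); HG=CR+.08*U
E
python3 - <<'E'
from h import *
o=monitor.get_obs(); p=o['tool_pos'];print(p,o['grip_width'],o['force'])
Rm=R.from_euler('xyz',o['tool_rot'],degrees=True).as_matrix();print(Rm.round(3))
rel=p[:2]-HG; print('along',rel@U,'lat',rel@np.array([-U[1],U[0]]), 'ang',np.arctan2(p[2]-.05,-rel@U))
a0=np.arctan2(.1103-.05,-rel@U)
for a in np.linspace(a0,2.0,13)[1:]:
    b=lambda t:np.r_[HG-U*.188*np.cos(t),.05+.188*np.sin(t)]
    print(round(a,2),np.round(Rm.T@(b(a)-b(a0)),4))
E
```

```text
[ 0.51059959 -0.12113456  0.11326409] 0.04515865485363046 [-0.42978582  0.95334227 -0.57222469]
[[ 0.     0.115  0.993]
 [ 0.     0.993 -0.115]
 [-1.     0.     0.   ]]
along -0.17479393094490028 lat -0.000906925139609261 ang 0.34726777935711695
0.47 [-0.024  -0.0102  0.0001]
0.61 [-0.0464 -0.0236  0.0002]
0.75 [-0.0667 -0.04    0.0004]
0.89 [-0.0846 -0.0591  0.0006]
1.03 [-0.0996 -0.0804  0.0008]
1.17 [-0.1115 -0.1037  0.001 ]
1.31 [-0.1201 -0.1283  0.0012]
1.44 [-0.1252 -0.1539  0.0015]
1.58 [-0.1267 -0.18    0.0017]
1.72 [-0.1246 -0.206   0.002 ]
1.86 [-0.1189 -0.2315  0.0022]
2.0 [-0.1097 -0.2559  0.0024]
```

Request:
step_arm --pt "-1 0 0.002 0 0" --pt "-1 0 0.002 0 0" --pt "-1 0 0.002 0 0" --pt "-1 0 0.002 0 0" --pt "-1 0 0.002 0 0" --pt "-1 0 0.002 0 0"

```text
time_s: 5.8
tool_pos: [0.5117, -0.119, 0.1134]
tool_rot: [4.8, 89.9, -1.8]
force: [4.8, 0.6, -1.1]
grip_width: 0.0247
```

Request:
step_arm --pt "-1 -0.024 -0.01 0 0" --pt "-1 -0.046 -0.0235 0 0" --pt "-1 -0.067 -0.04 0 0" --pt "-1 -0.085 -0.059 0 0" --pt "-1 -0.1 -0.08 0 0.0" --pt "-1 -0.1115 -0.104 0 0"

```text
time_s: 6.55
tool_pos: [0.5005, -0.222, 0.2258]
tool_rot: [22.0, 89.8, 15.5]
force: [8.6, 0.9, -2.7]
grip_width: 0.0246
```

Run:
```python
from h import *
o=monitor.get_obs(); p=o['tool_pos'];print(p,o['grip_width'],o['force'])
Rm=R.from_euler('xyz',o['tool_rot'],degrees=True).as_matrix()
rel=p[:2]-HG; print('ang',np.arctan2(p[2]-.053,-rel@U),'r',np.hypot(p[2]-.053,rel@U))
a0=np.arctan2(p[2]-.053,-rel@U)
b=lambda t:np.r_[HG-U*.188*np.cos(t),.053+.188*np.sin(t)]
for a in np.linspace(a0,2.03,8)[1:]:
    print(round(a,2),np.round(Rm.T@(b(a)-p),4))
```

```text
[ 0.50050706 -0.22196317  0.22577756] 0.024641745513159844 [ 8.5548761   0.87088672 -2.68294836]
ang 1.1687554063422108 r 0.18774776112593894
1.29 [-0.008  -0.0217  0.0005]
1.41 [-0.013  -0.0442  0.0007]
1.54 [-0.0152 -0.0672  0.0009]
1.66 [-0.0146 -0.0904  0.0011]
1.78 [-0.0111 -0.1132  0.0012]
1.91 [-0.0049 -0.1355  0.0014]
2.03 [ 0.004  -0.1568  0.0015]
```

Request:
step_arm --pt "-1 -0.008 -0.022 0.001 0" --pt "-1 -0.013 -0.044 0.001 0" --pt "-1 -0.015 -0.067 0.0015 0" --pt "-1 -0.0145 -0.09 0.0015 0" --pt "-1 -0.011 -0.113 0.002 0" --pt "-1 -0.005 -0.1355 0.002 0" --pt "-1 0.003 -0.155 0.002 0" --pt "-1 0.003 -0.155 0.002 0" --pt "-1 0.003 -0.155 0.002 0"

```text
time_s: 7.68
tool_pos: [0.4838, -0.3776, 0.2222]
tool_rot: [-30.1, 89.9, -36.8]
force: [5.8, -1.5, 1.7]
grip_width: 0.0245
```

Request:
step_arm --pt "1 0 0 0 0" --pt "1 0 0 0 0" --pt "1 0 0 0 0" --pt "1 0 0 0 0" --pt "1 0 0 0 0" --pt "1 -0.03 0 0 0" --pt "1 -0.06 0.0 0 0" --pt "1 -0.06 0.04 0 0" --pt "1 -0.06 0.08 0 0" --pt "1 -0.06 0.14 0 0" --pt "1 -0.06 0.2 0 0"

```text
time_s: 9.05
tool_pos: [0.5059, -0.1764, 0.2817]
tool_rot: [29.9, 90.0, 23.3]
force: [0.8, -0.0, -0.7]
grip_width: 0.087
```

Run:
```python
from h import *
o=monitor.get_obs(); p=o['tool_pos'];print(p,o['grip_width'],o['force'])
p,W=cloud('top'); save(p,'t1'); p2,W2=cloud('scene')
for Wi in (W,W2):
    print('ball',sphere(Wi,np.array([*(HG+U*.078),.22])))
    print('a',fitcup(Wi,'a',np.array((.458,.369))),'b',fitcup(Wi,'b',np.array((.460,.220))),'c',fitcup(Wi,'c',np.array((.433,.081))),'d',fitcup(Wi,'d',np.array((.616,.065))),'e',fitcup(Wi,'e',np.array((.611,.220))))
    print('cr',ring(Wi,CR,.033,.003,.055))
go(.4585,.3688,.20,None)
save(p2,'s1')
```

```text
[ 0.50586302 -0.17640408  0.28168129] 0.08702751197575473 [ 0.79735779 -0.0165626  -0.67728269]
ball (array([ 0.4848, -0.3726,  0.22  ]), 0, nan)
a (array([0.4564, 0.3693]), 125, 0.14) b (array([0.4586, 0.2203]), 95, 0.12) c (array([0.4309, 0.0811]), 69, 0.09) d (array([0.6143, 0.0652]), 49, 0.06) e (array([0.6091, 0.2205]), 36, 0.11)
cr (array([ 0.49926132, -0.21349499]), 0.038663558661937714, 136)
ball (array([ 0.485 , -0.3728,  0.2211]), 63, 1.6)
a (array([0.4604, 0.3683]), 209, 0.35) b (array([0.4629, 0.2192]), 136, 0.51) c (array([0.4348, 0.0801]), 87, 0.5) d (array([0.6185, 0.064 ]), 77, 0.39) e (array([0.6132, 0.2193]), 61, 0.3)
cr (array([ 0.5040887 , -0.21590078]), 0.040442414581775665, 98)
delta [ 0.0838  0.5298 -0.1039] turn 0 q7 12.3 jawyaw -5.9 t 9.15
  return _methods._mean(a, axis=axis, dtype=dtype,
  ret = ret.dtype.type(ret / rcount)
```

View pics/s1.png

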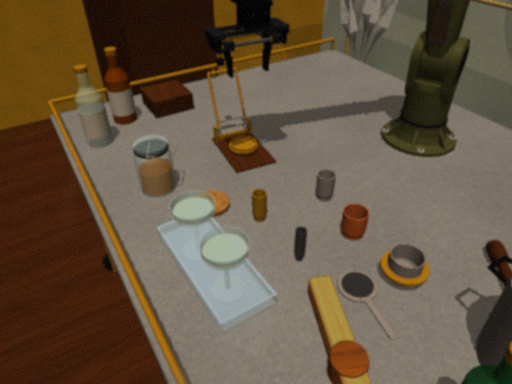

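Clamp is open (scene view: arms upright and leaning back, ball behind the gripper). Now I go to cup A.

Request:
step_arm --pt "1 0 0.055 -0.01 0" --pt "1 0 0.11 -0.02 0" --pt "1 0.01 0.165 -0.03 0" --pt "1 0.03 0.22 -0.04 0" --pt "1 0.05 0.275 -0.05 0" --pt "1 0.07 0.33 -0.06 0" --pt "1 0.084 0.385 -0.07 0" --pt "1 0.09 0.44 -0.085 0" --pt "1 0.1 0.49 -0.095 0" --pt "1 0.11 0.53 -0.104 0" --pt "1 0.11 0.53 -0.104 0" --pt "1 0.11 0.53 -0.104 0"

```text
time_s: 10.65
tool_pos: [0.4641, 0.3592, 0.1714]
tool_rot: [-75.1, 89.9, -81.8]
force: [0.4, -0.3, -0.5]
grip_width: 0.087
```

Run:
```python
from h import *
p,W=cloud('wrist'); save(p,'w2')
f=fitcup(W,'a',np.array((.4585,.3688))); print(f, ring(W,np.array((.4585,.3688)),.031,.004))
print(monitor.get_obs()['tool_pos'])
go(*f[0],.0535,-6.0)
```

```text
(array([0.4587, 0.3685]), 746, 0.11) (array([0.45853868, 0.36871523]), 0.04790244624018669, 2703)
[0.46446552 0.35872333 0.17176013]
delta [ 0.1182  0.0091 -0.007 ] turn -0.7 q7 -44.0 jawyaw -6.7 t 10.7
```

Request:
step_arm --pt "1 0.04 0.009 -0.007 -0.7" --pt "1 0.08 0.009 -0.007 -0.7" --pt "1 0.08 0.009 -0.007 -0.7" --pt "1 0.08 0.009 -0.007 -0.7" --pt "1 0.08 0.009 -0.007 -0.7"

```text
time_s: 11.32
tool_pos: [0.459, 0.3707, 0.094]
tool_rot: [49.4, 89.8, 43.5]
force: [0.2, 0.7, 0.2]
grip_width: 0.087
```

Run:
```python
from h import *
o=monitor.get_obs(); print(o['tool_pos'],o['joint_velocities'].round(2))
go(.4587,.3686,.0535,-6.0)
```

```text
[0.45900721 0.37072432 0.09395562] [-0.29  0.1  -0.21  0.31 -0.07 -0.11  0.05]
delta [ 0.0404 -0.0023 -0.0002] turn 0.1 q7 -43.4 jawyaw -5.9 t 11.32
```

Request:
step_arm --pt "1 0.02 -0.002 0 0" --pt "1 0.04 -0.002 0 0" --pt "1 0.04 -0.002 0 0" --pt "-1 0.04 -0.002 0 0" --pt "-1 0.04 -0.002 0 0" --pt "-1 0.04 -0.002 0 0" --pt "-1 0.04 -0.002 0 0" --pt "-1 0.04 -0.002 0 0" --newtons 20

```text
time_s: 12.32
tool_pos: [0.4577, 0.3686, 0.0524]
tool_rot: [49.2, 89.9, 43.3]
force: [-0.5, -0.9, 5.6]
grip_width: 0.0675
```

Run:
```python
from h import *
o=monitor.get_obs(); print(o['tool_pos'],o['force'])
go(*(CR),.20,-6.2)
```

```text
[0.45773557 0.36857403 0.05242978] [-0.53141876 -0.87016194  5.62391616]
delta [-0.1481 -0.5764  0.1034] turn 0.3 q7 -42.7 jawyaw -5.9 t 12.32
```

Request:
step_arm --pt "-1 -0.03 0 0 0" --pt "-1 -0.07 0 0 0" --pt "-1 -0.12 0 0 0" --pt "-1 -0.148 -0.04 0.007 0" --pt "-1 -0.148 -0.09 0.016 0" --pt "-1 -0.148 -0.14 0.025 0" --pt "-1 -0.148 -0.19 0.034 0" --pt "-1 -0.148 -0.24 0.043 0" --pt "-1 -0.148 -0.29 0.052 0" --pt "-1 -0.148 -0.34 0.061 0" --pt "-1 -0.148 -0.39 0.07 0" --pt "-1 -0.148 -0.43 0.077 0"

```text
time_s: 13.82
tool_pos: [0.489, -0.0696, 0.1989]
tool_rot: [178.1, 89.9, 172.2]
force: [1.1, -0.2, -2.7]
grip_width: 0.068
```

Run:
```python
from h import *
o=monitor.get_obs(); print(o['tool_pos'],o['force'],o['grip_width'])
go(*(CR),.12,-6.2)
```

```text
[ 0.48898122 -0.06958475  0.19889252] [ 1.11678004 -0.2123289  -2.73399961] 0.06800789641779627
delta [ 0.0789 -0.1438  0.0277] turn 0.2 q7 -0.6 jawyaw -6.0 t 13.82
```

Request:
step_arm --pt "-1 0 -0.04 0.008 0" --pt "-1 0 -0.08 0.016 0" --pt "-1 0 -0.12 0.024 0" --pt "-1 0.03 -0.1435 0.0277 0" --pt "-1 0.06 -0.1435 0.0277 0" --pt "-1 0.079 -0.1435 0.0277 0" --pt "-1 0.079 -0.1435 0.0277 0" --pt "-1 0.079 -0.1435 0.0277 0" --pt "-1 0.079 -0.1435 0.0277 0"

```text
time_s: 14.95
tool_pos: [0.5036, -0.213, 0.1218]
tool_rot: [2.8, 89.9, -3.0]
force: [0.3, 0.2, -1.8]
grip_width: 0.068
```

Run:
```python
from h import *
o=monitor.get_obs(); print(o['tool_pos'],o['force'],o['grip_width'])
p,W=cloud('top'); p2,W2=cloud('scene')
for w in (W,W2): print(fitcup(w,'a',CR,.120-.053))
go(.5017,-.215,.080,-6.2)
```

```text
[ 0.50358987 -0.21300268  0.12175844] [ 0.26113875  0.23914662 -1.78977191] 0.06801640520088571
(array([ 0.5013, -0.2115]), 74, 0.09)
(array([ 0.5053, -0.2126]), 163, 3.25)
delta [ 0.0415 -0.0022 -0.0015] turn 0.3 q7 23.6 jawyaw -5.9 t 15.05
```

Request:
step_arm --pt "-1 0.02 -0.0022 -0.0015 0" --pt "-1 0.035 -0.0022 -0.0015 0" --pt "-1 0.04 -0.0022 -0.0015 0" --pt "-1 0.044 -0.0022 -0.0015 0" --pt "-1 0.044 -0.0022 -0.0015 0" --pt "-1 0.044 -0.0022 -0.0015 0"

```text
time_s: 15.8
tool_pos: [0.5013, -0.2151, 0.0769]
tool_rot: [-1.4, 90.0, -7.2]
force: [0.1, 0.7, -1.7]
grip_width: 0.0681
```

Run:
```python
from h import *
o=monitor.get_obs(); print(o['tool_pos'],o['force'],o['grip_width'])
```

```text
[ 0.50126774 -0.21510946  0.07685654] [ 0.08933844  0.72040555 -1.73314541] 0.06808107181661417
```

Request:
step_arm --pt "-1 0.001 0 0 0" --pt "-1 0.001 0 0 0"

```text
time_s: 16.05
tool_pos: [0.5013, -0.2151, 0.0763]
tool_rot: [23.2, 90.0, 17.4]
force: [-1.9, 0.7, 5.2]
grip_width: 0.068
```

Request:
step_arm --pt "-1 0.0007 0 0 0" --pt "-1 0.0007 0 0 0"

```text
time_s: 16.3
tool_pos: [0.5013, -0.2151, 0.0756]
tool_rot: [21.2, 89.9, 15.4]
force: [-1.0, 1.2, 4.6]
grip_width: 0.0682
```

Request:
step_arm --pt "1 0 0 0 0" --pt "1 0 0 0 0" --pt "1 -0.001 0 0 0" --pt "1 -0.03 0 0 0" --pt "1 -0.08 0 0 0" --pt "1 -0.12 0 0 0" --pt "1 -0.14 0 0 0" --pt "1 -0.14 0 0 0" --pt "1 -0.14 0 0 0"

```text
time_s: 17.42
tool_pos: [0.5004, -0.2147, 0.2137]
tool_rot: [168.3, 89.9, 162.4]
force: [-0.0, -0.5, 0.5]
grip_width: 0.087
```

Run:
```python
from h import *
p,W=cloud('wrist'); save(p,'w3')
for w in [W]+[cloud(c)[1] for c in ('top','scene')]:
    print('a',fitcup(w,'a',CR,.025),'b',fitcup(w,'b',np.array((.460,.220))),'c',fitcup(w,'c',np.array((.433,.081))), 'collar',ring(w,CR,.056,.003))
go(.4605,.2198,.2,None)
```

```text
a (array([ 0.5016, -0.2151]), 590, 0.11) b None c None collar (array([ 0.5016911 , -0.21503218]), 0.0478656031191349, 2200)
a (array([ 0.4989, -0.2133]), 112, 0.23) b (array([0.4586, 0.2203]), 94, 0.12) c (array([0.4309, 0.081 ]), 69, 0.09) collar (array([ 0.49884948, -0.21274649]), 0.047577209770679474, 367)
a (array([ 0.5031, -0.2144]), 78, 0.69) b (array([0.4629, 0.2191]), 138, 0.45) c (array([0.4356, 0.0798]), 83, 0.7) collar (array([ 0.50327086, -0.21433856]), 0.0485214926302433, 191)
delta [ 0.0137  0.4282 -0.0841] turn 0 q7 19.8 jawyaw -5.9 t 17.57
```

View pics/w3.png

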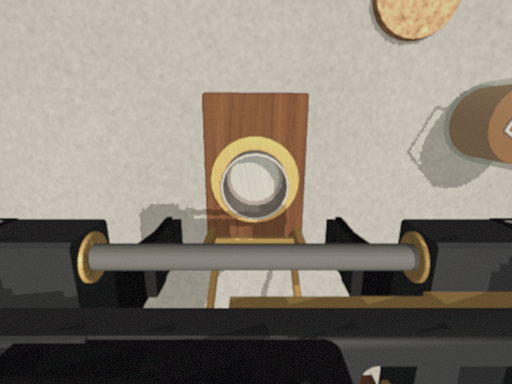

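Cup A stands level in the cradle (wrist view, around (254,180)), 1 mm or less off centre. Next, B.

Request:
step_arm --pt "1 0 0.05 -0.01 0" --pt "1 0 0.1 -0.02 0" --pt "1 0 0.15 -0.03 0" --pt "1 0 0.2 -0.04 0" --pt "1 0 0.25 -0.05 0" --pt "1 0 0.3 -0.06 0" --pt "1 0.01 0.35 -0.069 0" --pt "1 0.02 0.4 -0.079 0" --pt "1 0.03 0.428 -0.084 0" --pt "1 0.04 0.428 -0.084 0" --pt "1 0.04 0.428 -0.084 0" --pt "1 0.04 0.428 -0.084 0"

```text
time_s: 19.08
tool_pos: [0.4618, 0.2178, 0.175]
tool_rot: [-48.5, 90.0, -54.5]
force: [1.0, -0.3, 0.5]
grip_width: 0.0868
```

```bash
cat > look.py <<'E'
import sys
from h import *
k,x,y,z=sys.argv[1],*map(float,sys.argv[2:5])
p,W=cloud('wrist'); f=fitcup(W,k,np.array((x,y)),0); print(f)
print(monitor.get_obs()['tool_pos'].round(4)); go(*f[0],z,-6.2)
E
python3 look.py b .4605 .2198 .071
```

```text
(array([0.4609, 0.2194]), 622, 0.11)
[0.4618 0.218  0.1752]
delta [ 0.1042  0.0012 -0.0011] turn 0.2 q7 -32.9 jawyaw -6.0 t 19.12
```

Request:
step_arm --pt "1 0.04 0.001 -0.001 0" --pt "1 0.08 0.001 -0.001 0" --pt "1 0.104 0.001 -0.001 0" --pt "1 0.104 0.001 -0.001 0" --pt "1 0.104 0.001 -0.001 0" --pt "-1 0.104 0.001 -0.001 0" --pt "-1 0.104 0.001 -0.001 0" --pt "-1 0.104 0.001 -0.001 0" --pt "-1 0.104 0.001 -0.001 0" --pt "-1 0.104 0.001 -0.001 0" --pt "-1 0.104 0.001 -0.001 0" --newtons 20

```text
time_s: 20.5
tool_pos: [0.4605, 0.2205, 0.071]
tool_rot: [50.1, 90.0, 44.2]
force: [-0.1, 0.1, 1.6]
grip_width: 0.0553
```

Run:
```python
from h import *
o=monitor.get_obs(); print(o['tool_pos'],o['force'],o['grip_width'])
go(.5016,-.2151,.22,-6.2)
```

```text
[0.46047558 0.22054576 0.07103799] [-0.1193785   0.08405251  1.60658308] 0.05527379591278096
delta [-0.1491 -0.4291  0.0856] turn 0.3 q7 -30.5 jawyaw -5.9 t 20.5
```

Request:
step_arm --pt "-1 -0.04 0 0 0" --pt "-1 -0.09 0 0 0" --pt "-1 -0.13 -0.03 0.006 0" --pt "-1 -0.149 -0.08 0.016 0" --pt "-1 -0.149 -0.13 0.026 0" --pt "-1 -0.149 -0.18 0.036 0" --pt "-1 -0.149 -0.23 0.046 0" --pt "-1 -0.149 -0.28 0.056 0" --pt "-1 -0.149 -0.33 0.066 0" --pt "-1 -0.149 -0.38 0.076 0" --pt "-1 -0.149 -0.42 0.084 0" --pt "-1 -0.149 -0.429 0.0856 0"

```text
time_s: 22.0
tool_pos: [0.5005, -0.2185, 0.2196]
tool_rot: [-110.5, 89.9, -116.6]
force: [0.3, 0.9, -1.4]
grip_width: 0.0554
```

Request:
step_arm --pt "-1 0 0 0 0" --pt "-1 0 0 0 0" --pt "-1 0 0 0 0"

```text
time_s: 22.38
tool_pos: [0.5018, -0.2134, 0.2198]
tool_rot: [93.7, 89.9, 87.9]
force: [0.6, 0.3, -1.1]
grip_width: 0.0556
```

```bash
cat > held.py <<'E'
import sys
from h import *
k,gz,tz=sys.argv[1],float(sys.argv[2]),float(sys.argv[3])   # grip height of TCP over cup foot; target z
o=monitor.get_obs(); t=o['tool_pos']; print(t.round(4),o['force'].round(1),o['grip_width'])
for c in ('wrist','top','scene'):
    W=cloud(c)[1]; w=W.reshape(-1,3)
    print(c,'held',fitcup(W,k,t[:2],t[2]-gz),'A',fitcup(W,'a',CR,.025))
go(.5016,-.2151,tz,-6.2)
E
python3 held.py b .071 .14
```

```text
[ 0.5018 -0.2134  0.2198] [ 0.6  0.3 -1.1] 0.055581040101559474
wrist held (array([ 0.5021, -0.2139]), 1730, 2.17) A (array([ 0.5016, -0.2156]), 307, 0.06)
top held (array([ 0.5003, -0.2127]), 102, 1.65) A (array([ 0.4988, -0.2135]), 78, 0.14)
scene held (array([ 0.5037, -0.2144]), 126, 3.69) A (array([ 0.5033, -0.2152]), 81, 0.98)
delta [ 0.0799 -0.0009 -0.0001] turn 0.4 q7 20.0 jawyaw -5.8 t 22.52
```

Request:
step_arm --pt "-1 0.04 -0.0012 0 0" --pt "-1 0.08 -0.0012 0 0" --pt "-1 0.1 -0.0012 0 0" --pt "-1 0.108 -0.0012 0 0" --pt "-1 0.108 -0.0012 0 0" --pt "-1 0.108 -0.0012 0 0"

```text
time_s: 23.28
tool_pos: [0.5019, -0.2162, 0.1127]
tool_rot: [19.0, 89.9, 13.1]
force: [-0.1, 0.9, -1.6]
grip_width: 0.0552
```

Request:
step_arm --pt "-1 0.002 0 0 0" --pt "-1 0.002 0 0 0"

```text
time_s: 23.52
tool_pos: [0.5018, -0.2162, 0.1103]
tool_rot: [12.4, 89.9, 6.6]
force: [0.5, 0.5, -0.5]
grip_width: 0.0553
```

Request:
step_arm --pt "-1 0.0015 0.001 0 0" --pt "-1 0.0015 0.001 0 0"

```text
time_s: 23.78
tool_pos: [0.5015, -0.2154, 0.1083]
tool_rot: [-72.3, 90.0, -78.1]
force: [0.9, 0.6, -0.9]
grip_width: 0.0554
```

Request:
step_arm --pt "-1 0.001 0 0 0" --pt "-1 0.001 0 0 0"

```text
time_s: 24.02
tool_pos: [0.5014, -0.2154, 0.1072]
tool_rot: [-154.5, 90.0, -160.4]
force: [-0.5, -0.6, -1.0]
grip_width: 0.0556
```

Request:
step_arm --pt "-1 0.001 0 0 0" --pt "-1 0.001 0 0 0"

```text
time_s: 24.28
tool_pos: [0.5015, -0.2153, 0.1063]
tool_rot: [100.9, 90.0, 95.0]
force: [0.9, 0.3, -1.8]
grip_width: 0.0553
```

Request:
step_arm --pt "-1 0.001 0 0 0" --pt "-1 0.001 0 0 0"

```text
time_s: 24.52
tool_pos: [0.5016, -0.2154, 0.1058]
tool_rot: [53.6, 90.0, 47.7]
force: [-0.7, 0.6, 4.8]
grip_width: 0.0552
```

Request:
step_arm --pt "1 0 0 0 0" --pt "1 0 0 0 0" --pt "1 -0.001 0 0 0" --pt "1 -0.03 0 0 0" --pt "1 -0.08 0 0 0" --pt "1 -0.12 0 0 0" --pt "1 -0.12 0 0 0" --pt "1 -0.12 0 0 0"

```text
time_s: 25.52
tool_pos: [0.5012, -0.215, 0.2247]
tool_rot: [141.0, 90.0, 135.2]
force: [0.1, -0.2, -0.6]
grip_width: 0.0869
```

```bash
cat > nest.py <<'E'
import sys
from h import *
lo=float(sys.argv[1]) # 0.025
for c in ('wrist','top','scene'):
    W=cloud(c)[1]; w=W.reshape(-1,3); w=w[~np.isnan(w[:,0])]; q=w[np.hypot(*(w[:,:2]-CR).T)<.048]
    q=q[q[:,2]<.175]
    out=[]
    for i,k in enumerate('abcde'):
        f=fitcup(W,k,CR,lo+.012*i)
        r=np.hypot(*(q[:,:2]-(f[0] if f else CR)).T); D,H=CUPS[k]; m=abs(r-D/2+.00125)<.002
        zs=q[m&(abs(q[:,2]-H-lo-.012*i)<.009),2]
        out.append((k,None if f is None else (*f[0],f[1],f[2]),'rimz-exp',np.round(np.percentile(zs,85)-H-lo-.012*i,4) if len(zs)>8 else None))
    print(c,*out,sep='\n   ')
E
python3 nest.py .025
python3 - <<'E'
from h import *
W=cloud('top')[1]; W2=cloud('scene')[1]
for w in (W,W2): print('c',fitcup(w,'c',np.array((.433,.081))),'d',fitcup(w,'d',np.array((.616,.065))),'e',fitcup(w,'e',np.array((.611,.220))))
go(.433,.0805,.18,None)
E
```

```text
wrist
   ('a', (np.float64(0.5021), np.float64(-0.2135), 587, 2.89), 'rimz-exp', np.float64(-0.0016))
   ('b', (np.float64(0.5019), np.float64(-0.2164), 505, 0.11), 'rimz-exp', np.float64(-0.0017))
   ('c', None, 'rimz-exp', None)
   ('d', None, 'rimz-exp', None)
   ('e', None, 'rimz-exp', None)
top
   ('a', (np.float64(0.4997), np.float64(-0.2129), 135, 3.23), 'rimz-exp', np.float64(-0.0013))
   ('b', (np.float64(0.4993), np.float64(-0.2148), 86, 0.16), 'rimz-exp', np.float64(-0.0015))
   ('c', None, 'rimz-exp', None)
   ('d', None, 'rimz-exp', None)
   ('e', None, 'rimz-exp', None)
scene
   ('a', (np.float64(0.5025), np.float64(-0.2162), 146, 4.12), 'rimz-exp', np.float64(-0.0017))
   ('b', (np.float64(0.5033), np.float64(-0.216), 58, 0.64), 'rimz-exp', np.float64(-0.0019))
   ('c', None, 'rimz-exp', None)
   ('d', None, 'rimz-exp', None)
   ('e', None, 'rimz-exp', None)
c (array([0.4309, 0.0811]), 69, 0.09) d (array([0.6139, 0.0653]), 50, 0.07) e (array([0.6093, 0.2205]), 35, 0.13)
c (array([0.4353, 0.0799]), 88, 0.64) d (array([0.6187, 0.0643]), 78, 0.59) e (array([0.6134, 0.2192]), 62, 0.38)
delta [ 0.0445  0.287  -0.0979] turn 0 q7 19.9 jawyaw -5.9 t 25.77
```

Request:
step_arm --pt "1 0 0.04 -0.01 0" --pt "1 0 0.09 -0.03 0" --pt "1 0 0.14 -0.047 0" --pt "1 0.01 0.19 -0.064 0" --pt "1 0.02 0.24 -0.081 0" --pt "1 0.03 0.28 -0.096 0" --pt "1 0.0445 0.287 -0.098 0" --pt "1 0.0445 0.287 -0.098 0" --pt "1 0.0445 0.287 -0.098 0" --pt "1 0.0445 0.287 -0.098 0"

```text
time_s: 27.02
tool_pos: [0.4341, 0.0791, 0.1814]
tool_rot: [25.2, 89.9, 19.2]
force: [0.0, -0.7, -0.5]
grip_width: 0.087
```

```bash
python3 look.py c .433 .0805 .077
```

```text
(array([0.4332, 0.0798]), 501, 0.1)
[0.4341 0.0794 0.1814]
delta [ 0.1044  0.0003 -0.001 ] turn 0.2 q7 -22.7 jawyaw -6.0 t 27.07
```

Request:
step_arm --pt "1 0.04 0 -0.001 0" --pt "1 0.08 0 -0.001 0" --pt "1 0.104 0 -0.001 0" --pt "1 0.104 0 -0.001 0" --pt "1 0.104 0 -0.001 0" --pt "-1 0.104 0 -0.001 0" --pt "-1 0.104 0 -0.001 0" --pt "-1 0.104 0 -0.001 0" --pt "-1 0.104 0 -0.001 0" --pt "-1 0.104 0 -0.001 0" --pt "-1 0.104 0 -0.001 0" --pt "-1 0.104 0 -0.001 0" --newtons 18

```text
time_s: 28.58
tool_pos: [0.4325, 0.0803, 0.0769]
tool_rot: [5.2, 90.0, -0.7]
force: [0.3, 1.0, -0.2]
grip_width: 0.046
```

Run:
```python
from h import *
o=monitor.get_obs(); print(o['tool_pos'],o['force'],o['grip_width'])
go(.5018,-.216,.24,-6.2)
```

```text
[0.43254316 0.0803368  0.07688285] [ 0.3356926   0.97716094 -0.18318142] 0.04598866071393615
delta [-0.1631 -0.2877  0.0993] turn 0.3 q7 -18.9 jawyaw -5.9 t 28.57
```

Request:
step_arm --pt "-1 0 0 0 0" --pt "-1 0 0 0 0" --pt "-1 -0.05 0 0 0" --pt "-1 -0.1 0 0 0" --pt "-1 -0.15 -0.03 0.01 0" --pt "-1 -0.163 -0.08 0.027 0" --pt "-1 -0.163 -0.13 0.044 0" --pt "-1 -0.163 -0.18 0.062 0" --pt "-1 -0.163 -0.23 0.079 0" --pt "-1 -0.163 -0.27 0.094 0" --pt "-1 -0.163 -0.288 0.0993 0" --pt "-1 -0.163 -0.288 0.0993 0"

```text
time_s: 30.08
tool_pos: [0.501, -0.2179, 0.2393]
tool_rot: [-142.2, 89.9, -148.3]
force: [-0.2, 0.8, -1.3]
grip_width: 0.0459
```

Request:
step_arm --pt "-1 0 0 0 0" --pt "-1 0 0 0 0" --pt "-1 0 0 0 0"

```text
time_s: 30.45
tool_pos: [0.5018, -0.2153, 0.2399]
tool_rot: [73.6, 90.0, 67.9]
force: [0.7, 0.1, -1.4]
grip_width: 0.0459
```

```bash
sed -i "s/print(c,'held'/print(c,'B',fitcup(W,'b',CR,.0355),'held'/; s/go(.5016,-.2151/go(.5018,-.216/" held.py; python3 held.py c .077 .15
```

```text
[ 0.5018 -0.2153  0.2399] [ 0.7  0.1 -1.4] 0.04586208205834381
wrist B (array([ 0.502 , -0.2168]), 282, 0.05) held (array([ 0.5021, -0.2149]), 1320, 2.79) A (array([ 0.5018, -0.2176]), 407, 1.89)
top B (array([ 0.4992, -0.215 ]), 72, 0.16) held (array([ 0.5008, -0.2138]), 98, 2.58) A (array([ 0.4994, -0.2167]), 112, 2.8)
scene B (array([ 0.5035, -0.2156]), 71, 0.87) held (array([ 0.5037, -0.2151]), 108, 4.18) A (array([ 0.5039, -0.2155]), 146, 4.28)
delta [ 0.0899 -0.0001 -0.    ] turn 0.4 q7 20.3 jawyaw -5.8 t 30.6
```

Request:
step_arm --pt "-1 0.04 -0.001 0 0" --pt "-1 0.08 -0.001 0 0" --pt "-1 0.1 -0.001 0 0" --pt "-1 0.113 -0.001 0 0" --pt "-1 0.113 -0.001 0 0" --pt "-1 0.113 -0.001 0 0"

```text
time_s: 31.35
tool_pos: [0.5024, -0.2176, 0.128]
tool_rot: [-2.4, 89.9, -8.3]
force: [-0.0, 0.2, -0.6]
grip_width: 0.0461
```

Request:
step_arm --pt "-1 0.002 0 0 0" --pt "-1 0.002 0 0 0"

```text
time_s: 31.6
tool_pos: [0.5019, -0.2174, 0.1253]
tool_rot: [8.0, 89.9, 2.2]
force: [0.3, -0.1, -0.7]
grip_width: 0.0459
```

Request:
step_arm --pt "-1 0.001 0 0 0" --pt "-1 0.001 0 0 0"

```text
time_s: 31.85
tool_pos: [0.5016, -0.2173, 0.1239]
tool_rot: [35.8, 90.0, 29.9]
force: [-0.7, 0.1, -0.4]
grip_width: 0.0455
```

Request:
step_arm --pt "-1 0.001 0 0 0" --pt "-1 0.001 0 0 0"

```text
time_s: 32.1
tool_pos: [0.5018, -0.2174, 0.1233]
tool_rot: [17.3, 90.0, 11.4]
force: [-1.2, 0.2, 3.7]
grip_width: 0.0454
```

Request:
step_arm --pt "-1 0.001 0 0 0" --pt "-1 0.001 0 0 0"

```text
time_s: 32.35
tool_pos: [0.5018, -0.2174, 0.122]
tool_rot: [1.4, 90.0, -4.5]
force: [-1.1, 0.3, 3.3]
grip_width: 0.0461
```

Request:
step_arm --pt "1 -0.001 0 0 0" --pt "1 -0.001 0 0 0" --pt "1 -0.001 0 0 0" --pt "1 -0.001 0 0 0" --pt "1 -0.03 0 0 0" --pt "1 -0.08 0 0 0" --pt "1 -0.12 0 0 0" --pt "1 -0.12 0 0 0" --pt "1 -0.12 0 0 0"

```text
time_s: 33.48
tool_pos: [0.5013, -0.217, 0.2411]
tool_rot: [146.9, 89.9, 141.1]
force: [-0.2, 0.1, 0.0]
grip_width: 0.0871
```

```bash
python3 nest.py .0235
python3 - <<'E'
from h import *
W=cloud('top')[1]; W2=cloud('scene')[1]
for w in (W,W2): print('d',fitcup(w,'d',np.array((.616,.065))),'e',fitcup(w,'e',np.array((.611,.220))))
go(.6163,.0648,.19,None)
E
```

```text
wrist
   ('a', (np.float64(0.5019), np.float64(-0.2167), 545, 5.76), 'rimz-exp', np.float64(-0.0018))
   ('b', (np.float64(0.5019), np.float64(-0.2148), 487, 2.81), 'rimz-exp', np.float64(-0.0017))
   ('c', (np.float64(0.5022), np.float64(-0.2179), 390, 0.08), 'rimz-exp', np.float64(-0.0019))
   ('d', None, 'rimz-exp', None)
   ('e', None, 'rimz-exp', None)
top
   ('a', (np.float64(0.4985), np.float64(-0.2154), 139, 5.66), 'rimz-exp', np.float64(-0.0017))
   ('b', (np.float64(0.4992), np.float64(-0.2138), 114, 3.25), 'rimz-exp', np.float64(-0.002))
   ('c', (np.float64(0.4996), np.float64(-0.2159), 70, 0.15), 'rimz-exp', np.float64(-0.0013))
   ('d', None, 'rimz-exp', None)
   ('e', None, 'rimz-exp', None)
scene
   ('a', (np.float64(0.501), np.float64(-0.2198), 102, 2.77), 'rimz-exp', np.float64(0.0057))
   ('b', (np.float64(0.5021), np.float64(-0.2178), 111, 3.89), 'rimz-exp', np.float64(-0.001))
   ('c', (np.float64(0.504), np.float64(-0.2178), 41, 0.91), 'rimz-exp', np.float64(-0.0015))
   ('d', None, 'rimz-exp', None)
   ('e', None, 'rimz-exp', None)
d (array([0.614 , 0.0653]), 52, 0.07) e (array([0.6091, 0.2203]), 36, 0.13)
d (array([0.6186, 0.0641]), 78, 0.48) e (array([0.6133, 0.2195]), 63, 0.36)
delta [0.0506 0.2922 0.0858] turn 0 q7 20.4 jawyaw -5.9 t 33.73
```

Request:
step_arm --pt "1 0 0.04 0.012 0" --pt "1 0 0.09 0.026 0" --pt "1 0 0.14 0.041 0" --pt "1 0.01 0.19 0.056 0" --pt "1 0.02 0.24 0.07 0" --pt "1 0.03 0.28 0.082 0" --pt "1 0.0505 0.292 0.086 0" --pt "1 0.0505 0.292 0.086 0" --pt "1 0.0505 0.292 0.086 0" --pt "1 0.0505 0.292 0.086 0"

```text
time_s: 34.98
tool_pos: [0.6173, 0.0623, 0.1924]
tool_rot: [13.8, 89.9, 7.8]
force: [1.1, -0.3, 0.6]
grip_width: 0.087
```

```bash
python3 look.py d .6163 .0648 .083
```

```text
(array([0.6168, 0.0641]), 361, 0.08)
[0.6173 0.0627 0.1924]
delta [ 0.1094  0.0013 -0.0008] turn 0.2 q7 -3.8 jawyaw -6.0 t 35.02
```

Request:
step_arm --pt "1 0.04 0.0005 -0.0005 0" --pt "0.5 0.08 0.0005 -0.0005 0" --pt "0.3 0.109 0.0005 -0.0005 0" --pt "0.3 0.109 0.0005 -0.0005 0" --pt "-1 0.109 0.0005 -0.0005 0" --pt "-1 0.109 0.0005 -0.0005 0" --pt "-1 0.109 0.0005 -0.0005 0" --pt "-1 0.109 0.0005 -0.0005 0" --pt "-1 0.109 0.0005 -0.0005 0" --pt "-1 0.109 0.0005 -0.0005 0" --pt "-1 0.109 0.0005 -0.0005 0" --newtons 15

```text
time_s: 36.4
tool_pos: [0.6174, 0.065, 0.0836]
tool_rot: [29.0, 89.9, 23.2]
force: [-1.7, 0.1, 5.7]
grip_width: 0.0341
```

Run:
```python
from h import *
o=monitor.get_obs(); print(o['tool_pos'],o['force'],o['grip_width'])
go(.5021,-.2175,.26,-6.2)
```

```text
[0.61738045 0.0649856  0.08357278] [-1.6583389   0.09381526  5.71890369] 0.034146508962618255
delta [-0.1768 -0.2927 -0.0854] turn 0.3 q7 -0.6 jawyaw -5.9 t 36.4
```

Request:
step_arm --pt "-1 0 0 0 0" --pt "-1 -0.04 0 0 0" --pt "-1 -0.09 0 0 0" --pt "-1 -0.14 -0.02 -0.006 0" --pt "-1 -0.177 -0.06 -0.018 0" --pt "-1 -0.177 -0.11 -0.032 0" --pt "-1 -0.177 -0.16 -0.047 0" --pt "-1 -0.177 -0.21 -0.061 0" --pt "-1 -0.177 -0.26 -0.076 0" --pt "-1 -0.177 -0.292 -0.0854 0" --pt "-1 -0.177 -0.292 -0.0854 0" --pt "-1 -0.177 -0.292 -0.0854 0"

```text
time_s: 37.9
tool_pos: [0.5021, -0.2158, 0.2591]
tool_rot: [95.6, 89.9, 89.8]
force: [-0.4, 0.4, -1.0]
grip_width: 0.0347
```

Request:
step_arm --pt "-1 0 0 0 0" --pt "-1 0 0 0 0" --pt "-1 0 0 0 0"

```text
time_s: 38.28
tool_pos: [0.502, -0.2162, 0.2593]
tool_rot: [169.4, 90.0, 163.6]
force: [0.0, 0.4, -1.0]
grip_width: 0.0344
```

```bash
sed -i "s/'B',fitcup(W,'b',CR,.0355)/'C',fitcup(W,'c',CR,.0457)/; s/go(.5018,-.216/go(.5021,-.2176/" held.py; python3 held.py d .083 .15
```

```text
[ 0.502  -0.2162  0.2593] [ 0.   0.4 -1. ] 0.03438822241544372
wrist C (array([ 0.5023, -0.2181]), 247, 0.09) held (array([ 0.5024, -0.2155]), 792, 3.48) A (array([ 0.5018, -0.2183]), 398, 4.83)
top C (array([ 0.4997, -0.2164]), 70, 0.12) held (array([ 0.5008, -0.2151]), 102, 2.56) A (array([ 0.4988, -0.2168]), 123, 6.57)
scene C (array([ 0.5036, -0.2179]), 69, 0.75) held (array([ 0.5039, -0.2164]), 84, 4.91) A (array([ 0.5008, -0.2203]), 97, 2.37)
delta [ 0.1093 -0.0009  0.0004] turn 0.3 q7 19.9 jawyaw -5.9 t 38.42
```

Request:
step_arm --pt "-1 0.04 -0.0008 0 0" --pt "-1 0.08 -0.0008 0 0" --pt "-1 0.1 -0.0008 0 0" --pt "-1 0.114 -0.0008 0 0" --pt "-1 0.114 -0.0008 0 0" --pt "-1 0.114 -0.0008 0 0"

```text
time_s: 39.17
tool_pos: [0.5025, -0.2181, 0.1465]
tool_rot: [-6.9, 89.9, -12.8]
force: [0.1, -0.4, -0.6]
grip_width: 0.0347
```

Request:
step_arm --pt "-1 0.002 0 0 0" --pt "-1 0.002 0 0 0"

```text
time_s: 39.42
tool_pos: [0.502, -0.2176, 0.1437]
tool_rot: [17.4, 90.0, 11.5]
force: [-0.3, -0.1, -0.7]
grip_width: 0.0343
```

Request:
step_arm --pt "-1 0.0008 0 0 0" --pt "-1 0.0008 0 0 0"

```text
time_s: 39.67
tool_pos: [0.5017, -0.2176, 0.1426]
tool_rot: [57.8, 90.0, 51.9]
force: [0.1, 0.2, -0.7]
grip_width: 0.0347
```

Request:
step_arm --pt "-1 0.0008 0 0 0" --pt "-1 0.0008 0 0 0"

```text
time_s: 39.92
tool_pos: [0.5017, -0.2176, 0.1417]
tool_rot: [141.6, 90.0, 135.7]
force: [0.9, -0.1, -1.3]
grip_width: 0.0342
```

Request:
step_arm --pt "-1 0.0006 0 0 0" --pt "-1 0.0006 0 0 0"

```text
time_s: 40.17
tool_pos: [0.5017, -0.2176, 0.1411]
tool_rot: [157.4, 90.0, 151.5]
force: [-0.4, 0.1, -0.7]
grip_width: 0.0342
```

Request:
step_arm --pt "-1 0.0006 0 0 0" --pt "-1 0.0006 0 0 0"

```text
time_s: 40.42
tool_pos: [0.5018, -0.2177, 0.1408]
tool_rot: [1.4, 90.0, -4.5]
force: [-0.2, -0.1, 0.7]
grip_width: 0.0343
```

Request:
step_arm --pt "-1 0.0006 0 0 0" --pt "-1 0.0006 0 0 0"

```text
time_s: 40.67
tool_pos: [0.5018, -0.2177, 0.1402]
tool_rot: [5.2, 90.0, -0.7]
force: [-2.0, 0.5, 4.0]
grip_width: 0.0344
```

Contact; release.

Request:
step_arm --pt "1 -0.001 0 0 0" --pt "1 -0.001 0 0 0" --pt "1 -0.001 0 0 0" --pt "1 -0.001 0 0 0" --pt "1 -0.03 0 0 0" --pt "1 -0.08 0 0 0" --pt "1 -0.12 0 0 0" --pt "1 -0.12 0 0 0" --pt "1 -0.12 0 0 0"

```text
time_s: 41.8
tool_pos: [0.5014, -0.2173, 0.2594]
tool_rot: [139.5, 90.0, 133.6]
force: [-0.5, 0.7, 0.1]
grip_width: 0.0869
```

```bash
python3 nest.py .0217 | grep -v "'a'\|'b'"
python3 - <<'E'
from h import *
W=cloud('top')[1]; W2=cloud('scene')[1]
for w in (W,W2): print('e',fitcup(w,'e',np.array((.611,.220))))
go(.6112,.2198,.20,None)
E
```

```text
wrist
   ('c', (np.float64(0.5001), np.float64(-0.2164), 410, 2.77), 'rimz-exp', np.float64(-0.0005))
   ('d', (np.float64(0.4986), np.float64(-0.2185), 311, 0.09), 'rimz-exp', np.float64(-0.0006))
   ('e', None, 'rimz-exp', None)
top
   ('c', (np.float64(0.4981), np.float64(-0.2163), 108, 3.08), 'rimz-exp', np.float64(-0.0004))
   ('d', (np.float64(0.4958), np.float64(-0.2165), 65, 0.18), 'rimz-exp', np.float64(-0.0007))
   ('e', None, 'rimz-exp', None)
scene
   ('c', (np.float64(0.4996), np.float64(-0.2215), 76, 2.7), 'rimz-exp', np.float64(0.002))
   ('d', (np.float64(0.5001), np.float64(-0.2187), 43, 1.22), 'rimz-exp', np.float64(-0.0005))
   ('e', None, 'rimz-exp', None)
e (array([0.609 , 0.2202]), 37, 0.12)
e (array([0.6131, 0.2192]), 64, 0.19)
delta [0.0588 0.4462 0.0647] turn 0 q7 20.1 jawyaw -5.9 t 42.05
```

Request:
step_arm --pt "1 0 0.05 0.007 0" --pt "1 0 0.1 0.014 0" --pt "1 0 0.15 0.022 0" --pt "1 0 0.2 0.029 0" --pt "1 0 0.25 0.036 0" --pt "1 0 0.3 0.043 0" --pt "1 0.01 0.35 0.051 0" --pt "1 0.03 0.4 0.058 0" --pt "1 0.05 0.435 0.063 0" --pt "1 0.058 0.446 0.0647 0" --pt "1 0.058 0.446 0.0647 0" --pt "1 0.058 0.446 0.0647 0"

```text
time_s: 43.55
tool_pos: [0.6124, 0.2168, 0.2031]
tool_rot: [-9.6, 89.9, -15.7]
force: [-0.5, -0.8, -0.5]
grip_width: 0.0871
```

Request:
step_arm --pt "1 0 0 0 0" --pt "1 0 0 0 0"

```text
time_s: 43.8
tool_pos: [0.6121, 0.2185, 0.2028]
tool_rot: [44.5, 89.9, 38.5]
force: [0.2, -1.0, -0.3]
grip_width: 0.0867
```

```bash
python3 look.py e .6112 .2198 .089
```

```text
(array([0.6115, 0.2194]), 226, 0.08)
[0.6119 0.2188 0.2027]
delta [ 0.1137  0.0005 -0.0006] turn 0.3 q7 -18.0 jawyaw -5.9 t 43.85
```

Request:
step_arm --pt "0.5 0.04 0 -0.0005 0" --pt "0 0.08 0 -0.0005 0" --pt "0 0.1135 0 -0.0005 0" --pt "0 0.1135 0 -0.0005 0" --pt "0 0.1135 0 -0.0005 0" --pt "-1 0.1135 0 -0.0005 0" --pt "-1 0.1135 0 -0.0005 0" --pt "-1 0.1135 0 -0.0005 0" --pt "-1 0.1135 0 -0.0005 0" --pt "-1 0.1135 0 -0.0005 0" --pt "-1 0.1135 0 -0.0005 0" --newtons 12

```text
time_s: 45.22
tool_pos: [0.6118, 0.2197, 0.0893]
tool_rot: [37.7, 89.9, 31.8]
force: [-0.8, 0.4, 5.0]
grip_width: 0.024
```

Run:
```python
from h import *
o=monitor.get_obs(); print(o['tool_pos'],o['force'],o['grip_width'])
go(.4988,-.2180,.28,-6.2)
```

```text
[0.61178529 0.21970947 0.08929866] [-0.81452591  0.41097641  4.99563792] 0.023954335310841065
delta [-0.1912 -0.4468 -0.0673] turn 0.3 q7 -15.4 jawyaw -5.9 t 45.23
```

Request:
step_arm --pt "-1 -0.05 0 0 0" --pt "-1 -0.1 0 0 0" --pt "-1 -0.15 -0.02 -0.003 0" --pt "-1 -0.191 -0.06 -0.009 0" --pt "-1 -0.191 -0.11 -0.017 0" --pt "-1 -0.191 -0.16 -0.024 0" --pt "-1 -0.191 -0.21 -0.032 0" --pt "-1 -0.191 -0.26 -0.039 0" --pt "-1 -0.191 -0.31 -0.047 0" --pt "-1 -0.191 -0.36 -0.054 0" --pt "-1 -0.191 -0.41 -0.062 0" --pt "-1 -0.191 -0.4465 -0.0673 0"

```text
time_s: 46.72
tool_pos: [0.4971, -0.2202, 0.2791]
tool_rot: [153.9, 90.0, 147.8]
force: [0.0, 0.7, -0.0]
grip_width: 0.0238
```

Request:
step_arm --pt "-1 0 0 0 0" --pt "-1 0 0 0 0" --pt "-1 0 0 0 0" --pt "-1 0 0 0 0" --pt "-1 0 0 0 0"

```text
time_s: 47.35
tool_pos: [0.4988, -0.2172, 0.2794]
tool_rot: [81.0, 90.0, 75.2]
force: [-0.8, 0.1, -0.8]
grip_width: 0.0237
```

```bash
sed -i "s/'C',fitcup(W,'c',CR,.0457)/'D',fitcup(W,'d',CR,.0572)/; s/go(.5021,-.2176/go(.4987,-.2183/" held.py; python3 held.py e .089 .165
```

```text
[ 0.4988 -0.2172  0.2794] [-0.8  0.1 -0.8] 0.023704876373737367
wrist D (array([ 0.4986, -0.2186]), 215, 0.09) held (array([ 0.4993, -0.215 ]), 608, 4.05) A (array([ 0.5013, -0.2174]), 361, 7.71)
top D (array([ 0.4958, -0.2165]), 64, 0.12) held (array([ 0.4985, -0.2145]), 66, 4.09) A (array([ 0.4987, -0.2177]), 114, 8.08)
scene D (array([ 0.5005, -0.2183]), 51, 0.77) held (array([ 0.501 , -0.2158]), 81, 5.35) A (array([ 0.5002, -0.2211]), 89, 2.61)
delta [ 1.145e-01 -7.000e-04  1.000e-04] turn 0.3 q7 19.4 jawyaw -5.9 t 47.5
```

Request:
step_arm --pt "-1 0.04 -0.0006 0 0" --pt "-1 0.08 -0.0006 0 0" --pt "-1 0.1 -0.0006 0 0" --pt "-1 0.116 -0.0006 0 0" --pt "-1 0.116 -0.0006 0 0" --pt "-1 0.116 -0.0006 0 0"

```text
time_s: 48.25
tool_pos: [0.4991, -0.2187, 0.1643]
tool_rot: [-8.4, 89.9, -14.2]
force: [0.5, -0.5, -0.3]
grip_width: 0.0239
```

Request:
step_arm --pt "-1 0.002 0 0 0" --pt "-1 0.002 0 0 0"

```text
time_s: 48.5
tool_pos: [0.4988, -0.2184, 0.1619]
tool_rot: [14.1, 89.9, 8.2]
force: [0.1, 0.8, -1.6]
grip_width: 0.0237
```

Request:
step_arm --pt "-1 0.0008 0 0 0" --pt "-1 0.0008 0 0 0"

```text
time_s: 48.75
tool_pos: [0.4985, -0.2184, 0.1607]
tool_rot: [58.0, 90.0, 52.1]
force: [0.4, -0.4, -0.6]
grip_width: 0.0236
```

Request:
step_arm --pt "-1 0.0007 0 0 0" --pt "-1 0.0007 0 0 0"

```text
time_s: 49.0
tool_pos: [0.4984, -0.2183, 0.1599]
tool_rot: [137.5, 90.0, 131.6]
force: [0.3, 0.3, -1.1]
grip_width: 0.0242
```

Request:
step_arm --pt "-1 0.0007 0 0 0" --pt "-1 0.0007 0 0 0"

```text
time_s: 49.25
tool_pos: [0.4984, -0.2184, 0.1592]
tool_rot: [139.0, 90.0, 133.2]
force: [0.0, -0.1, -0.3]
grip_width: 0.0237
```

Request:
step_arm --pt "-1 0.0007 0 0 0" --pt "-1 0.0007 0 0 0"

```text
time_s: 49.5
tool_pos: [0.4984, -0.2184, 0.1585]
tool_rot: [143.4, 90.0, 137.5]
force: [0.2, 0.3, -1.1]
grip_width: 0.0241
```

Request:
step_arm --pt "-1 0.0006 0 0 0" --pt "-1 0.0006 0 0 0"

```text
time_s: 49.75
tool_pos: [0.4985, -0.2185, 0.158]
tool_rot: [10.9, 90.0, 5.0]
force: [0.0, 0.8, 0.8]
grip_width: 0.024
```

Request:
step_arm --pt "-1 0.0006 0 0 0" --pt "-1 0.0006 0 0 0"

```text
time_s: 50.0
tool_pos: [0.4987, -0.2186, 0.1577]
tool_rot: [1.9, 90.0, -4.0]
force: [-0.5, -0.3, 3.2]
grip_width: 0.0242
```

Request:
step_arm --pt "1 -0.0008 0 0 0" --pt "1 -0.0008 0 0 0" --pt "1 -0.001 0 0 0" --pt "1 -0.001 0 0 0" --pt "1 -0.03 0 0 0" --pt "1 -0.08 0 0 0" --pt "1 -0.13 0.02 0 0" --pt "1 -0.13 0.05 0 0" --pt "1 -0.13 0.05 0 0" --pt "1 -0.13 0.05 0 0"

```text
time_s: 51.25
tool_pos: [0.5032, -0.1692, 0.287]
tool_rot: [-144.9, 90.0, -150.8]
force: [-0.5, 0.1, -0.8]
grip_width: 0.087
```

```bash
python3 nest.py .0213
python3 - <<'E'
from h import *
p,W=cloud('scene'); save(cv2.resize(p[60:200,170:330],None,fx=4,fy=4,interpolation=cv2.INTER_CUBIC),'s2')
pw,Ww=cloud('wrist'); 
c0=np.array([*(HG+U*.078),.221])
print('ball',sphere(W,c0),c0)
p,W=cloud('top')
w=W.reshape(-1,3); q=w[(np.linalg.norm(w-c0,axis=1)<.03)]; print(len(q),q.mean(0) if len(q) else '')
go(*c0[:2],.30,None)
E
```

```text
wrist
   ('a', (np.float64(0.5011), np.float64(-0.2188), 363, 3.83), 'rimz-exp', np.float64(-0.0004))
   ('b', (np.float64(0.5005), np.float64(-0.2192), 345, 3.66), 'rimz-exp', np.float64(-0.0006))
   ('c', (np.float64(0.5), np.float64(-0.2191), 340, 4.28), 'rimz-exp', np.float64(-0.0004))
   ('d', (np.float64(0.4988), np.float64(-0.2193), 295, 2.93), 'rimz-exp', np.float64(-0.0004))
   ('e', (np.float64(0.4983), np.float64(-0.2187), 179, 0.06), 'rimz-exp', np.float64(-0.0006))
top
   ('a', (np.float64(0.4987), np.float64(-0.2166), 115, 3.75), 'rimz-exp', np.float64(-0.0007))
   ('b', (np.float64(0.4983), np.float64(-0.2181), 108, 2.9), 'rimz-exp', np.float64(-0.0003))
   ('c', (np.float64(0.4979), np.float64(-0.217), 94, 4.06), 'rimz-exp', np.float64(0.0))
   ('d', (np.float64(0.4954), np.float64(-0.2193), 51, 1.62), 'rimz-exp', np.float64(-0.0004))
   ('e', (np.float64(0.4955), np.float64(-0.2171), 31, 0.1), 'rimz-exp', np.float64(-0.0001))
scene
   ('a', (np.float64(0.501), np.float64(-0.2192), 110, 2.68), 'rimz-exp', np.float64(0.0067))
   ('b', (np.float64(0.5005), np.float64(-0.2204), 86, 2.62), 'rimz-exp', np.float64(0.0033))
   ('c', (np.float64(0.4993), np.float64(-0.2204), 72, 2.68), 'rimz-exp', np.float64(0.001))
   ('d', (np.float64(0.4981), np.float64(-0.2218), 54, 2.36), 'rimz-exp', np.float64(0.0051))
   ('e', (np.float64(0.5001), np.float64(-0.2183), 37, 0.6), 'rimz-exp', np.float64(-0.0003))
ball (array([ 0.4856, -0.3728,  0.2223]), 65, 1.72) [ 0.484831  -0.3726152  0.221    ]
0 
delta [-0.0128 -0.204   0.0027] turn 0 q7 12.1 jawyaw -6.0 t 51.55
```

View pics/s2.png

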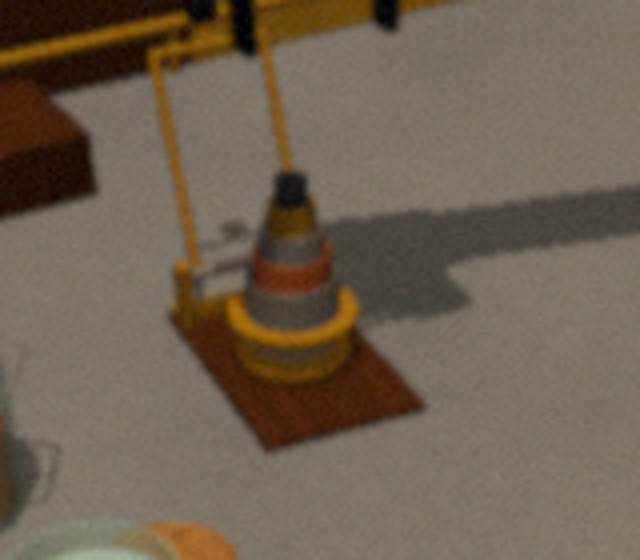

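The magnified scene view shows the nest as a clean stepped tower (E at (290,188) down to the collar at (292,310)). Rim heights match full nesting within 0.5 mm. Now the ball.

Request:
step_arm --pt "1 -0.013 -0.04 0.001 0" --pt "1 -0.013 -0.09 0.001 0" --pt "1 -0.013 -0.14 0.002 0" --pt "1 -0.013 -0.18 0.003 0" --pt "1 -0.013 -0.204 0.003 0" --pt "1 -0.013 -0.204 0.003 0" --pt "1 -0.013 -0.204 0.003 0" --pt "1 -0.013 -0.204 0.003 0"

```text
time_s: 52.55
tool_pos: [0.4865, -0.3703, 0.3003]
tool_rot: [71.8, 89.9, 66.1]
force: [-0.2, 0.8, -0.6]
grip_width: 0.0871
```

Run:
```python
from h import *
p,W=cloud('wrist'); s=sphere(W,np.array([.4856,-.3728,.2215])); print(s, monitor.get_obs()['tool_pos'])
c=s[0]; go(.4852,-.3728,.2235,-6.2)
```

```text
(array([ 0.4849, -0.3722,  0.2214]), 805, 0.51) [ 0.48648432 -0.37043652  0.30038432]
delta [ 0.0769 -0.0026 -0.0011] turn 0.5 q7 42.1 jawyaw -5.7 t 52.6
```

Request:
step_arm --pt "1 0.04 -0.0015 -0.001 0" --pt "1 0.077 -0.0015 -0.001 0" --pt "1 0.077 -0.0015 -0.001 0" --pt "-1 0.077 -0.0015 -0.001 0" --pt "-1 0.077 -0.0015 -0.001 0" --pt "-1 0.077 -0.0015 -0.001 0" --pt "-1 0.077 -0.0015 -0.001 0" --pt "-1 0.077 -0.0015 -0.001 0" --pt "-1 0.077 -0.0015 -0.001 0" --pt "-1 0.077 -0.0015 -0.001 0" --pt "-1 0.077 -0.0015 -0.001 0" --pt "-1 0.077 -0.0015 -0.001 0" --newtons 20

```text
time_s: 54.1
tool_pos: [0.4845, -0.3733, 0.2233]
tool_rot: [134.5, 90.0, 128.7]
force: [-1.0, 0.3, -0.2]
grip_width: 0.0242
```

```bash
cat > arc.py <<'E'
import sys
from h import *
end=float(sys.argv[1]); n=int(sys.argv[2])
o=monitor.get_obs(); p=o['tool_pos'];print(p.round(4),o['grip_width'],o['force'].round(1))
Rm=R.from_euler('xyz',o['tool_rot'],degrees=True).as_matrix()
rel=p[:2]-HG; a0=np.arctan2(p[2]-.052,-rel@U); print('ang',a0,'r',np.hypot(p[2]-.052,rel@U),'lat',rel@np.array([-U[1],U[0]]))
b=lambda t:np.r_[HG-U*.188*np.cos(t),.052+.188*np.sin(t)]
for a in np.linspace(a0,end,n+1)[1:]: print(round(a,2),np.round(Rm.T@(b(a)-b(a0)),4))
E
python3 arc.py .85 8
```

```text
[ 0.4845 -0.3733  0.2233] 0.024161877920368686 [-1.   0.3 -0.2]
ang 2.001508547678717 r 0.1885190408910299 lat -0.00028225320107932994
1.86 [-0.0095  0.0253  0.0001]
1.71 [-0.0153  0.0517  0.0002]
1.57 [-0.0172  0.0787  0.0002]
1.43 [-0.0152  0.1057  0.0003]
1.28 [-0.0094  0.1321  0.0004]
1.14 [0.0002 0.1574 0.0005]
0.99 [0.0133 0.181  0.0005]
0.85 [0.0296 0.2026 0.0006]
```

Request:
step_arm --pt "-1 -0.0095 0.025 0 0" --pt "-1 -0.0155 0.0515 0 0" --pt "-1 -0.017 0.0785 0 0" --pt "-1 -0.015 0.1055 0 0" --pt "-1 -0.0095 0.132 0 0" --pt "-1 0 0.157 0.0005 0" --pt "-1 0.013 0.181 0.0005 0" --pt "-1 0.0295 0.2025 0.0005 0" --pt "-1 0.0295 0.2025 0.0005 0"

```text
time_s: 55.22
tool_pos: [0.5062, -0.1706, 0.1929]
tool_rot: [-61.7, 90.0, -67.4]
force: [1.9, -0.3, -1.7]
grip_width: 0.0245
```

```bash
python3 arc.py .12 6
```

```text
[ 0.5062 -0.1706  0.1929] 0.024544439684417108 [ 1.9 -0.3 -1.7]
ang 0.8446859879298171 r 0.18845473995855552 lat -6.837384412554381e-05
0.72 [0.0161 0.016  0.0001]
0.6 [0.0339 0.03   0.0002]
0.48 [0.0534 0.0417 0.0002]
0.36 [0.0741 0.051  0.0003]
0.24 [0.0957 0.0578 0.0003]
0.12 [0.1181 0.0619 0.0003]
```

Request:
step_arm --pt "-1 0.016 0.016 0 0" --pt "-1 0.034 0.03 0 0" --pt "-1 0.0535 0.0415 0 0" --pt "-1 0.074 0.051 0 0" --pt "-1 0.0955 0.058 0 0" --pt "-1 0.118 0.062 0 0" --pt "-1 0.118 0.062 0 0"

```text
time_s: 56.1
tool_pos: [0.5128, -0.1096, 0.0744]
tool_rot: [-49.2, 89.9, -55.0]
force: [3.0, 1.1, -1.3]
grip_width: 0.0245
```

```bash
python3 arc.py 0 6
```

```text
[ 0.5128 -0.1096  0.0744] 0.024480102314321534 [ 3.   1.1 -1.3]
ang 0.1193883246213941 r 0.1878637438907754 lat 3.1090817848074964e-05
0.1 [ 0.0037  0.0004 -0.    ]
0.08 [ 0.0074  0.0007 -0.    ]
0.06 [ 0.0112  0.001  -0.    ]
0.04 [ 0.0149  0.0012 -0.    ]
0.02 [ 0.0187  0.0013 -0.    ]
0.0 [ 0.0224  0.0014 -0.    ]
```

Request:
step_arm --pt "-1 0 0 0 0" --pt "-1 0.004 0 0 0" --pt "-1 0.0075 0.0005 0 0" --pt "-1 0.011 0.001 0 0" --pt "-1 0.015 0.001 0 0" --pt "-1 0.0185 0.001 0 0" --pt "-1 0.021 0.001 0 0" --pt "-1 0.021 0.001 0 0" --newtons 40

```text
time_s: 57.1
tool_pos: [0.5129, -0.1085, 0.0548]
tool_rot: [35.2, 89.9, 29.4]
force: [4.8, 4.6, -0.7]
grip_width: 0.0241
```

Request:
step_arm --pt "-1 0.002 0 0 0" --pt "-1 0.002 0 0 0"

```text
time_s: 57.35
tool_pos: [0.5129, -0.1086, 0.0528]
tool_rot: [34.4, 89.9, 28.6]
force: [3.8, 4.6, -0.9]
grip_width: 0.0246
```

Request:
step_arm --pt "-1 0.0015 0 0 0" --pt "-1 0.0015 0 0 0"

```text
time_s: 57.6
tool_pos: [0.5129, -0.1086, 0.0521]
tool_rot: [61.0, 89.9, 55.2]
force: [1.3, 4.9, 7.7]
grip_width: 0.024
```

Request:
step_arm --pt "-1 0.0015 0 0 0" --pt "-1 0.0015 0 0 0"

```text
time_s: 57.85
tool_pos: [0.513, -0.1086, 0.0518]
tool_rot: [85.3, 89.8, 79.5]
force: [-4.0, 5.8, 19.3]
grip_width: 0.0239
```

```bash
python3 - <<'E'
from h import *
print(monitor.get_obs()['force'])
p,W=cloud('scene'); save(cv2.resize(p[60:200,170:330],None,fx=4,fy=4,interpolation=cv2.INTER_CUBIC),'s3')
E
python3 nest.py .015 | grep -A6 "wrist\|top"
```

```text
[-4.01630665  5.82258211 19.31885111]
wrist
   ('a', None, 'rimz-exp', None)
   ('b', None, 'rimz-exp', None)
   ('c', None, 'rimz-exp', None)
   ('d', None, 'rimz-exp', None)
   ('e', None, 'rimz-exp', None)
top
   ('a', None, 'rimz-exp', None)
   ('b', None, 'rimz-exp', None)
   ('c', None, 'rimz-exp', None)
   ('d', None, 'rimz-exp', None)
   ('e', None, 'rimz-exp', None)
scene
```

View pics/s3.png

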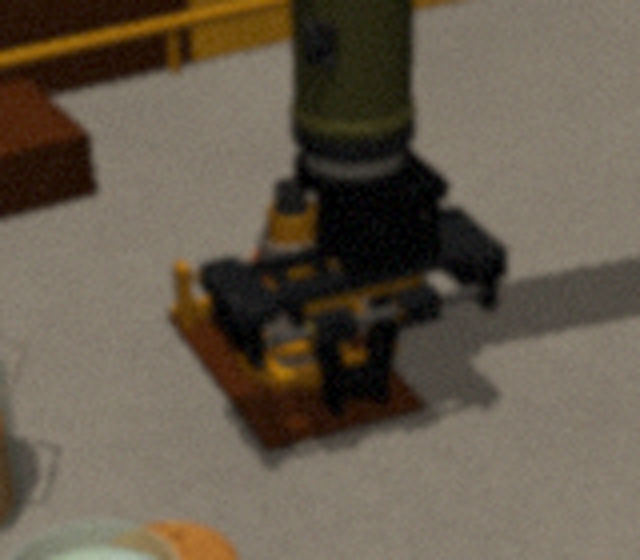

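Hard stop at ball height ≈0.050 with 19 N down. I'll release and inspect.

Request:
step_arm --pt "1 -0.0015 0 0 0" --pt "1 -0.0015 0 0 0" --pt "1 -0.0015 0 0 0" --pt "1 -0.0015 0 0 0" --pt "1 -0.0015 0 0 0" --pt "1 -0.03 0.01 0 0" --pt "1 -0.08 0.02 0 0" --pt "1 -0.13 0.04 0 0" --pt "1 -0.18 0.06 0 0" --pt "1 -0.2 0.08 0 0" --pt "1 -0.2 0.08 0 0" --pt "1 -0.2 0.08 0 0"

```text
time_s: 59.55
tool_pos: [0.5197, -0.0306, 0.2487]
tool_rot: [-150.4, 89.9, -156.3]
force: [-0.1, 0.2, -0.6]
grip_width: 0.087
```

```bash
python3 nest.py .015
python3 - <<'E'
from h import *
c0=np.array([*(HG-U*.188),.05]); print('exp ball',c0)
P=[]
for c in ('wrist','top','scene'):
    p,W=cloud(c); P.append(p)
    print(c,sphere(W,c0))
    w=W.reshape(-1,3); w=w[~np.isnan(w[:,0])]; al=(w[:,:2]-HG)@U; la=(w[:,:2]-HG)@np.array([-U[1],U[0]])
    m=(abs(abs(la)-.043)<.002)&(al<-.01)&(al>-.15)&(w[:,2]>.035)&(w[:,2]<.09)
    for a,b in((-.15,-.115),(-.115,-.045),(-.045,-.01)): 
        q=w[m&(al>a)&(al<b),2]; print(' arm top z (exp .054)',a,len(q),np.percentile(q,90).round(4) if len(q) else '')
    for k,xy,z in (('jar',(.778,-.182),.136),('co1',(.784,.218),.13),('co2',(.786,.087),.13),('coast',(.69,-.039),.014)): 
        r=ring(W,np.array(xy),z,.005,.06); print('  ',k,None if r is None else (r[0].round(3),round(r[1],3)))
save(cv2.resize(P[2][60:200,170:330],None,fx=4,fy=4,interpolation=cv2.INTER_CUBIC),'s4')
save(P[0],'w4')
E
```

```text
wrist
   ('a', (np.float64(0.5015), np.float64(-0.2151), 46, 0.0), 'rimz-exp', np.float64(-0.0022))
   ('b', None, 'rimz-exp', None)
   ('c', None, 'rimz-exp', None)
   ('d', None, 'rimz-exp', None)
   ('e', None, 'rimz-exp', None)
top
   ('a', None, 'rimz-exp', None)
   ('b', None, 'rimz-exp', None)
   ('c', None, 'rimz-exp', None)
   ('d', None, 'rimz-exp', None)
   ('e', None, 'rimz-exp', None)
scene
   ('a', (np.float64(0.5016), np.float64(-0.2194), 106, 2.66), 'rimz-exp', np.float64(0.0034))
   ('b', (np.float64(0.5013), np.float64(-0.2202), 95, 2.83), 'rimz-exp', np.float64(0.0028))
   ('c', (np.float64(0.4991), np.float64(-0.2204), 70, 2.47), 'rimz-exp', np.float64(0.0012))
   ('d', (np.float64(0.4983), np.float64(-0.2204), 54, 2.08), 'rimz-exp', np.float64(0.0017))
   ('e', (np.float64(0.4999), np.float64(-0.2184), 35, 0.71), 'rimz-exp', np.float64(0.0006))
exp ball [ 0.512894  -0.1081048  0.05     ]
wrist (array([ 0.5134, -0.1086,  0.0499]), 327, 0.51)
 arm top z (exp .054) -0.15 85 0.0546
 arm top z (exp .054) -0.115 97 0.0546
 arm top z (exp .054) -0.045 0 
   jar None
   co1 None
   co2 (array([0.748, 0.081]), 0.021)
   coast (array([ 0.696, -0.034]), 0.052)
top (array([ 0.5129, -0.1081,  0.05  ]), 0, nan)
 arm top z (exp .054) -0.15 0 
 arm top z (exp .054) -0.115 0 
 arm top z (exp .054) -0.045 0 
   jar (array([ 0.776, -0.181]), 0.043)
   co1 (array([0.781, 0.218]), 0.046)
   co2 (array([0.784, 0.087]), 0.046)
   coast (array([ 0.696, -0.031]), 0.049)
scene (array([ 0.5141, -0.1091,  0.0504]), 72, 1.41)
 arm top z (exp .054) -0.15 14 0.0554
 arm top z (exp .054) -0.115 20 0.0566
 arm top z (exp .054) -0.045 9 0.0559
   jar (array([ 0.781, -0.183]), 0.046)
   co1 (array([0.784, 0.216]), 0.047)
   co2 (array([0.788, 0.085]), 0.047)
   coast (array([ 0.691, -0.039]), 0.046)
  return _methods._mean(a, axis=axis, dtype=dtype,
  ret = ret.dtype.type(ret / rcount)
```

View pics/s4.png

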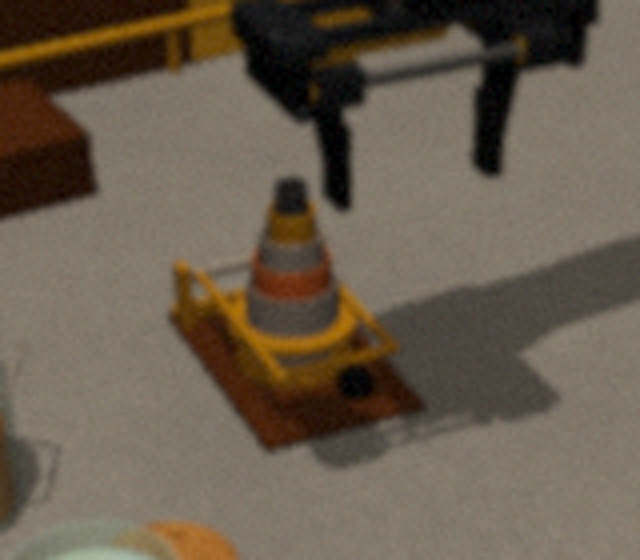

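Request:
step_arm --pt "1 -0.04 -0.04 0 0" --pt "1 -0.04 -0.09 0 0" --pt "1 -0.04 -0.13 0 0" --pt "1 -0.04 -0.14 0 0" --pt "1 -0.04 -0.14 0 0" --pt "1 -0.04 -0.14 0 0" --pt "1 -0.04 -0.14 0 0"

```text
time_s: 60.72
tool_pos: [0.5065, -0.1673, 0.2897]
tool_rot: [134.8, 90.0, 129.1]
force: [0.4, -0.3, -0.5]
grip_width: 0.087
```

```bash
python3 nest.py .015 | grep -v nan
python3 - <<'E'
from h import *
p,W=cloud('wrist')
print(sphere(W,np.array([.513,-.1085,.05]))); r=ring(W,CR,.046,.003,.049); print('collar',r)
w=W.reshape(-1,3); w=w[~np.isnan(w[:,0])]; d=w[:,:2]-HG; al=d@U; la=d@np.array([-U[1],U[0]])
rr=np.hypot(*(w[:,:2]-CR).T); q=w[(abs(rr-.0405)<.004)&(abs(la)<.036)&(abs(w[:,2]-.046)<.008),2]; print('collar z exp .046',len(q),np.percentile(q,[20,50,80]).round(4))
for a,b in((-.155,-.12),(-.12,-.08),(-.08,-.04),(-.04,-.01)):
    for s in (-1,1):
        q=w[(abs(s*la-.043)<.0015)&(al>a)&(al<b)&(abs(w[:,2]-.054)<.01),2]; print(a,s,len(q),np.percentile(q,85).round(4) if len(q) else '')
E
```

```text
wrist
   ('a', (np.float64(0.5012), np.float64(-0.2186), 367, 3.81), 'rimz-exp', np.float64(0.0006))
   ('b', (np.float64(0.5006), np.float64(-0.2188), 324, 3.38), 'rimz-exp', np.float64(0.0007))
   ('c', (np.float64(0.5), np.float64(-0.2187), 319, 4.17), 'rimz-exp', np.float64(0.0006))
   ('d', (np.float64(0.499), np.float64(-0.2193), 287, 2.87), 'rimz-exp', np.float64(0.0004))
   ('e', (np.float64(0.4984), np.float64(-0.2187), 190, 0.09), 'rimz-exp', np.float64(0.0002))
top
   ('a', (np.float64(0.4989), np.float64(-0.217), 126, 3.33), 'rimz-exp', np.float64(0.0007))
   ('b', (np.float64(0.498), np.float64(-0.2173), 106, 2.97), 'rimz-exp', np.float64(0.0007))
   ('c', (np.float64(0.4975), np.float64(-0.217), 95, 4.14), 'rimz-exp', np.float64(0.0003))
   ('d', (np.float64(0.4957), np.float64(-0.2193), 59, 1.53), 'rimz-exp', np.float64(0.0004))
   ('e', (np.float64(0.4956), np.float64(-0.2169), 27, 0.02), 'rimz-exp', np.float64(0.0002))
scene
   ('a', (np.float64(0.5014), np.float64(-0.2189), 104, 2.4), 'rimz-exp', np.float64(0.0032))
   ('b', (np.float64(0.5005), np.float64(-0.2203), 92, 2.6), 'rimz-exp', np.float64(0.0037))
   ('c', (np.float64(0.4991), np.float64(-0.2211), 73, 2.31), 'rimz-exp', np.float64(0.0009))
   ('d', (np.float64(0.4983), np.float64(-0.2202), 53, 2.64), 'rimz-exp', np.float64(0.0001))
   ('e', (np.float64(0.5004), np.float64(-0.2178), 38, 0.7), 'rimz-exp', np.float64(0.0009))
(array([ 0.5133, -0.1088,  0.0501]), 335, 0.71)
collar (array([ 0.50223887, -0.2156233 ]), 0.047858063131570816, 965)
collar z exp .046 404 [0.0454 0.046  0.0467]
-0.155 -1 67 0.0547
-0.155 1 59 0.0548
-0.12 -1 56 0.0545
-0.12 1 62 0.0547
-0.08 -1 60 0.0546
-0.08 1 60 0.0547
-0.04 -1 29 0.0542
-0.04 1 35 0.0543
```

Run:
```python
from h import *
p,W=cloud('top'); save(p,'t9')
for t in ('strainer','press'):
    q=regions_of('top',t)[0]; w=W[q['pixels']]; print(t,q['p'],np.nanmedian(w,0).round(3))
print(monitor.get_obs()['time_s'], env.sign_off())
```

```text
strainer 0.75 [0.561 0.351 0.006]
press 0.68 [0.667 0.414 0.044]
the job is handed in; nothing more can be done
61.075 None
```

The job is done and handed in at about 61 s of the 210 s allowed. I swung the clamp open, stood cup A in the cradle and nested B, C, D and E inside it. I then swung the clamp shut and pressed it to a hard stop with about 19 N.

**Last checks:**
- **Nest:** all five cups were out and are now nested. The wrist and top cameras put every rim within 0.7 mm of its fully nested height. The scene camera read up to 3.7 mm high on A and B, which are partly hidden from it.
- **Clamp:** the ball is at z = 0.050 m and the arms look level to about 0.5 mm.
- **Cradle:** the collar's median height is 0.046 m, which is what it should be with the cradle fully home.
- **Other things on the trolley:** the strainer, press, jar and both coupes were where they started, to within 2 mm. The scene camera's last clear view of the coasters agreed with their start. The wrist and top views of them were off by up to 10 mm, probably because the gripper was partly in the way. I did not recheck that reading.

**Other points:**
- Setting the cups down sank the cradle about 4 mm before the clamp finished the travel.
- Cup D slid about 3.5 mm sideways when released, and it still stands right down on its floor.
- I saw no cup get knocked aside during the run.

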